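# Stir the drying beads and hang the paddle up

## Robot

A 6-joint arm with a two-finger parallel gripper is mounted at the origin on a cart in front of the work surface, level with it; the furniture and walls round the work are solid. World frame = base frame: x ahead of the robot, y to its left, z up, the work surface at z = 0. Lengths are in m, angles in rad, forces in N, time in s.
With the tool pointing down it reaches from about 0.25 to 0.85 m from the base axis. Payload 12.5 kg.
Tool frame: the origin (TCP) lies at the very end of the fingers, on their centre line; the grasp point (between the pads) lies robot.grasp_offset behind it (robot.grasp_offset is the distance from the TCP to the grasp point, in m); z points along the fingers, y is the direction in which the jaws open and shut (so a half turn about z gives the same grasp; the last joint's range is limited). The gripper opens to 93 mm and grips with 3 to 60 N. Pads are 15 mm wide; open, the fingers measure 128 mm over their backs; the gripper's body (75 mm by 188 mm) begins 65 mm behind the grasp point.
Start: joints at [1.129, 0.351, 1.652, -0, 1.139, -0.085], TCP at [0.192, 0.515, 0.188] pointing down, gripper open.
Joint ranges: [-2.75, 2.75], [-0.79, 2.1], [0.01, 2.65], [-1.57, 4.71], [0.07, 3.14], [-2.87, 2.87]. Speed limits (rad/s): [2.22, 2.22, 2.79, 3.14, 3.14, 3.14].

## Interface

Orientations are given as a unit quaternion [w, x, y, z].
In Python, from plant import robot, viewer gives the robot as it stands.
- The arm moves only by the shell command python3 -m creep 'ROWS' [OPENING] [FORCE]. ROWS is JSON, a list of rows, each an object with "dp": the shift along the tool's x, y, z in cm, a list of three; "rot": the turn, a rotation vector about the tool's x, y, z in degrees, a list of three. A call has exactly 10 rows; each row is the pose to reach, as a shift and turn from the pose commanded when the call began, along the tool's axes at that moment; what a row does not reach only later rows make up. A row lasts 1/8 s, in which the tool goes at most 62.5 mm and 10.7 degrees, less where a joint would pass 70% of its speed; a pose out of reach is approached as far as the arm can. A call with a gripper value outside its range is refused whole. OPENING is the closure, from -1 (fully open) to 1 (shut), so that 0 is half open, set as the call begins (- or left out, the last holds). The fingers move at their own pace and stop on an object; FORCE is the grip in N (left out, the last holds). Time passes only in rows, so rows that repeat a pose let the fingers close, or fill a call up. It gives the time, the measured TCP pose, the force and the opening at its end, in the units of the state.
- robot.get_obs(): the state, without advancing time (a new reading comes with each control period).
- viewer.capture(name): name is "side" or "top"; returns the picture (400x640x3 uint8, blue, green, red); there is no depth.
- viewer.get_calibration(name): a dict with "vertical_fov" (degrees; the focal length in pixels is half the picture's height over the tangent of half this angle, whatever the lens; pixels are square), "cx", "cy" (the principal point, pixels), "T" (4x4, takes a point from camera to world coordinates). Camera axes: x right, y up, looking along -z (the intrinsics and any distortion apply to the point x, -y, -z); pixel columns grow to the right and rows downward; lengths in m; the calibration is good to about 2 mm. A picture is of the moment at which its call begins. get_calibration takes no time and is no camera call.
- robot.job_done(): hands the job in, once; it reports no verdict.
The state is a dict: "time_s": time; "q": joint angles; "qvel": joint speeds; "joint_torque": joint torques, N m; "tcp_pos": TCP position; "tcp_rot": TCP orientation; "ft_force": force on the tool from outside, world axes, zero at the start; "moment": the same for the moment, N m; "width": finger opening in m.
Only numpy, scipy, OpenCV 4.12 (cv2) and the standard library are available. Lean on these libraries where they do the work, as an engineer would, in place of code of your own. Each camera call takes 0.05 s, during which the arm holds its last target.

## Task

Unhook the green paddle from the stud on the sloping board and stir the drying beads in the steel pan with it: with the blade's tip kept close above the bottom among the beads, begin at the side of the pan nearest the robot and go two full turns round the pan's middle, clockwise seen from above (near, left, far, right), ending at the near side again, keeping roughly half-way between the middle and the wall. Then hang the paddle back on the same stud by its keyhole, slid fully down so that it locks behind the stud's head, and let go. Keep all beads in the pan, go gently on the pan without shoving it along, and leave the bottle, tape roll and carton alone.

Things in the scene. Friction and masses are not known exactly. Their poses are not given: they have to be found in the camera images.
- paddle: Green stirring paddle, 210 mm long, 90 g, hung on the sloping board's stud. Origin at the blade's tip; z runs along the paddle from tip to grip, y across its width, x through its thickness; -x is the side away from the board. Blade straight, 18 mm wide, 5 mm thick, to 89 mm from the tip, where the 34 mm wide, 5 mm thick keyhole plate begins. Its weight is centred about 73 mm from the grip point, below the stud.
- paddle_grip (a point): Middle of the paddle's black grip (28 mm wide along the paddle's y, 14 mm thick along x, reaching 32 mm to the tip side and 28 mm to the top side along z). When it hangs, the grip is wholly above the board's top edge (39 mm down from this point), free on all sides: pinch it across its width, fingers pointing down along the paddle. Axes as the paddle's.
- paddle_slot (a point): Where the stud's neck sits in the paddle's keyhole when it hangs: 51 mm from the grip point towards the tip, mid-thickness. The keyhole: a hole 20 mm wide and 24 mm long with cut corners, its centre 20 mm further towards the tip, from which a slot 8.5 mm wide runs towards the grip and ends 3 mm beyond this point. Axes as the paddle's.
- paddle_tip (a point): The rounded lower end of the paddle's blade, 182 mm from the grip point along the paddle. Axes as the paddle's.
- stand: White board, 85 mm wide, 10 mm thick, fixed on a dark base (120 x 110 x 16 mm), leaning back 30 degrees from upright; top edge 176 mm high, 12 mm upslope of the stud. Origin on the worktop below the stud's root; z up, y level along the board's width; in this frame the face's outward normal is (-0.866, 0, 0.5) and its upslope direction (0.5, 0, 0.866).
- stud (a point): Headed steel stud square to the board's face: this point is on its neck's axis, half-way from face to head, 167 mm high. Neck 6 mm thick, 7.5 mm long; head 14 mm across, 4.5 mm thick. Hung, the paddle lies on the face, paddle_slot here within 2 mm, its z upslope, its y along the stand's y. To take off: lift 20 mm upslope, then draw 15 mm or more straight off the face; to hang: the reverse.
- pan: Loose round steel pan, 0.9 kg, open at the top: 58 mm high, outside diameter 132 mm at the foot and 144 mm at the rim, wall 4 mm, inner floor 6 mm above its underside. Origin at the centre of its underside; its axes start along the world's: -x is the side near the robot, +y the robot's left. It holds nine beads.
- bead0_center (a point): Centre of a loose blue ceramic bead, a ball 24 mm in diameter, 20 g, lying in the pan in one loose layer with gaps.
- bead1_center (a point): Centre of a loose white ceramic bead, a ball 24 mm in diameter, 20 g, lying in the pan in one loose layer with gaps.
- bead2_center (a point): Centre of a loose blue ceramic bead, a ball 24 mm in diameter, 20 g, lying in the pan in one loose layer with gaps.
- bead3_center (a point): Centre of a loose white ceramic bead, a ball 24 mm in diameter, 20 g, lying in the pan in one loose layer with gaps.
- bead4_center (a point): Centre of a loose blue ceramic bead, a ball 24 mm in diameter, 20 g, lying in the pan in one loose layer with gaps.
- bead5_center (a point): Centre of a loose white ceramic bead, a ball 24 mm in diameter, 20 g, lying in the pan in one loose layer with gaps.
- bead6_center (a point): Centre of a loose blue ceramic bead, a ball 24 mm in diameter, 20 g, lying in the pan in one loose layer with gaps.
- bead7_center (a point): Centre of a loose white ceramic bead, a ball 24 mm in diameter, 20 g, lying in the pan in one loose layer with gaps.
- bead8_center (a point): Centre of a loose blue ceramic bead, a ball 24 mm in diameter, 20 g, lying in the pan in one loose layer with gaps.
- bottle_mid (a point): Bystander: amber glass bottle with a blue cap, 46 mm across and 88 mm high, half-way up. Leave alone.
- tape_mid (a point): Bystander: roll of beige tape lying flat, 62 mm across and 19 mm high, half-way up. Leave alone.
- slides_mid (a point): Bystander: small blue and white carton, 31 x 81 x 28 mm, half-way up. Leave alone.
Not all that is in view belongs to the job. Leave any red look-alike of the pan alone.

How it is judged:
By the outcome, as a careful person would: the job done as asked, in the order asked, and still so for the second after the job is handed in, with the robot touching nothing.
It also fails if it takes over 69 s, if anything falls off the work surface, if the arm or the gripper's body presses on something with over 40 N, if the wrist force passes 120 N, or if a joint passes its speed limit or range.

## Working session

There is one attempt and no reset: what is moved stays moved. The work goes in short steps, Python scripts to look and compute and a shell command to move; the robot and the scene stay as the last step left them, time stands still between calls to the robot, and variables do not carry over. Pictures are saved under pics/ and viewed, and the job is handed in when it is done.

```bash
ls; mkdir -p pics; python3 - <<'E'
from plant import robot, viewer
import cv2
print(robot.get_obs(), robot.grasp_offset)
for n in("side","top"):
    cv2.imwrite(f"pics/{n}0.png",viewer.capture(n)); print(n,viewer.get_calibration(n))
E
```

```text
pics
{'time_s': 0.0, 'q': array([ 1.12936595e+00,  3.51233337e-01,  1.65242252e+00, -2.81698675e-05,
        1.13910795e+00, -8.45850079e-02]), 'qvel': array([-0.00025886, -0.00169251,  0.00033915, -0.00071582, -0.00069982,
       -0.00018659]), 'joint_torque': array([ 4.23830252e-04, -4.97316527e+01, -2.85260707e+01,  6.98924926e-02,
        2.56612874e-02, -4.33543812e-05]), 'tcp_pos': array([0.1919376 , 0.51501354, 0.18770364]), 'tcp_rot': array([-1.39891358e-04,  1.77471682e-01,  9.84125733e-01, -5.68762060e-04]), 'ft_force': array([1.10890826, 0.52947983, 1.02064538]), 'moment': array([-0.00458056,  0.01380844, -0.01182067]), 'width': 0.09260509938495311} 0.0188
side {'vertical_fov': 49.342933098555854, 'cx': 316.75208780674694, 'cy': 201.76867810497293, 'T': array([[ 0.82286318,  0.39484466, -0.40864884,  0.03039577],
       [-0.56805466,  0.55324194, -0.60929242, -0.78152296],
       [-0.01449418,  0.73349918,  0.67953577,  0.95375626],
       [ 0.        ,  0.        ,  0.        ,  1.        ]])}
top {'vertical_fov': 43.92139226806716, 'cx': 326.43550874011106, 'cy': 208.599900763627, 'T': array([[-6.40637006e-03,  9.88478046e-01, -1.51228673e-01,
         3.33900248e-01],
       [-9.99979479e-01, -6.33437585e-03,  9.57802078e-04,
        -6.23687593e-02],
       [-1.11729251e-05,  1.51231705e-01,  9.88498342e-01,
         1.53963803e+00],
       [ 0.00000000e+00,  0.00000000e+00,  0.00000000e+00,
         1.00000000e+00]])}
```

View pics/side0.png

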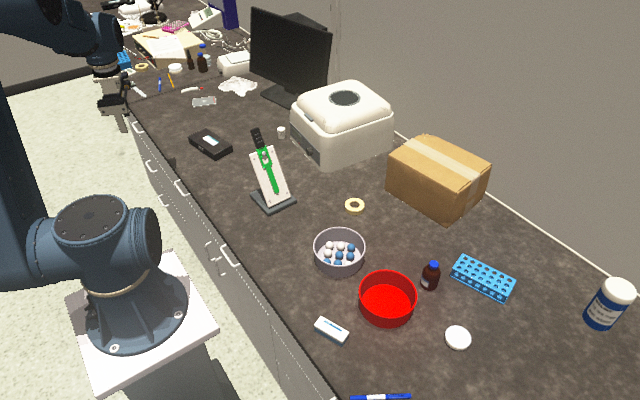

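View pics/top0.png

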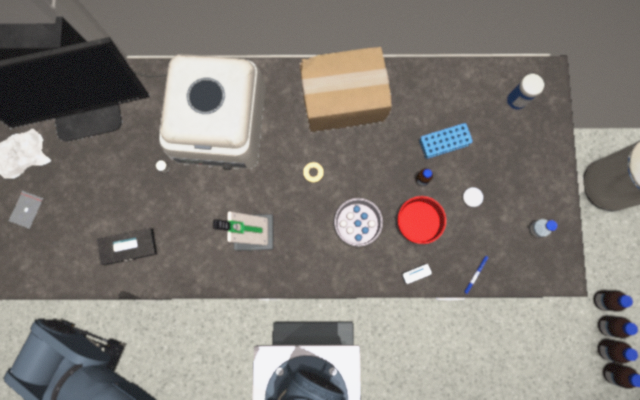

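```bash
cat > h.py <<'E'
import numpy as np, cv2
from plant import robot, viewer
from scipy.spatial.transform import Rotation as R
C={n:viewer.get_calibration(n) for n in("side","top")}
def fc(n): return 200/np.tan(np.radians(C[n]["vertical_fov"]/2))
def proj(n,p):
    T=C[n]["T"]; c=(np.atleast_2d(p)-T[:3,3])@T[:3,:3]; f=fc(n)
    return np.c_[C[n]["cx"]+f*c[:,0]/-c[:,2], C[n]["cy"]-f*c[:,1]/-c[:,2]]
def ray(n,u,v):
    T=C[n]["T"]; f=fc(n); d=T[:3,:3]@np.array([(u-C[n]["cx"])/f,-(v-C[n]["cy"])/f,-1]); return T[:3,3],d/np.linalg.norm(d)
def atz(n,u,v,z):
    o,d=ray(n,u,v); return o+d*(z-o[2])/d[2]
def tri(ps,pt):
    A=np.zeros((3,3));b=np.zeros(3)
    for n,p in(("side",ps),("top",pt)):
        o,d=ray(n,*p);M=np.eye(3)-np.outer(d,d);A+=M;b+=M@o
    x=np.linalg.solve(A,b);return x,proj("side",x)[0]-ps,proj("top",x)[0]-pt
def crop(n,u0,v0,w,h,s,name,img=None):
    if img is None: img=viewer.capture(n)
    c=cv2.resize(img[v0:v0+h,u0:u0+w],None,fx=s,fy=s,interpolation=cv2.INTER_CUBIC)
    st=10
    for u in range((u0+st-1)//st*st,u0+w,st):
        cv2.line(c,(int((u-u0+.5)*s),0),(int((u-u0+.5)*s),4),(0,255,255)); cv2.putText(c,str(u),(int((u-u0+.5)*s)-10,14),0,.35,(0,255,255))
    for v in range((v0+st-1)//st*st,v0+h,st):
        cv2.line(c,(0,int((v-v0+.5)*s)),(4,int((v-v0+.5)*s)),(0,255,255)); cv2.putText(c,str(v),(6,int((v-v0+.5)*s)+4),0,.35,(0,255,255))
    cv2.imwrite(f"pics/{name}.png",c)
E
python3 - <<'E'
from h import *
s=cv2.imread("pics/side0.png");t=cv2.imread("pics/top0.png")
crop("side",235,115,80,110,5,"c1",s)
crop("top",200,190,100,75,7,"c2",t)
crop("top",320,185,135,80,5,"c3",t)
crop("side",300,215,130,120,5,"c4",s)
E
```

```text
(no output)
```

View pics/c1.png

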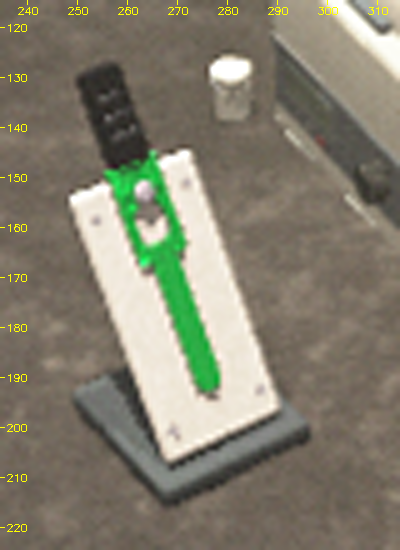

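View pics/c2.png

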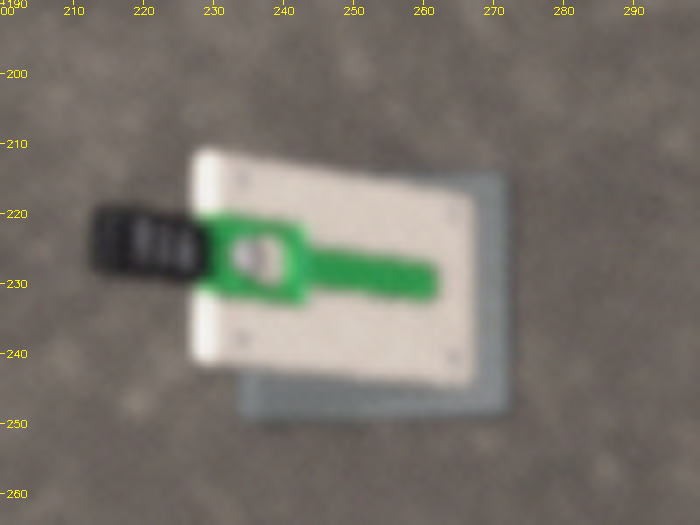

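View pics/c3.png

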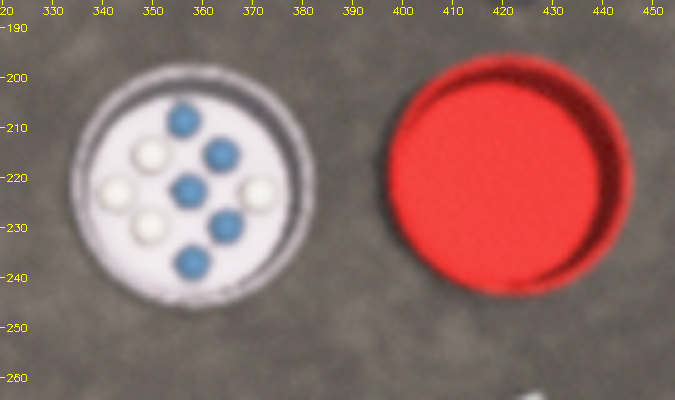

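View pics/c4.png

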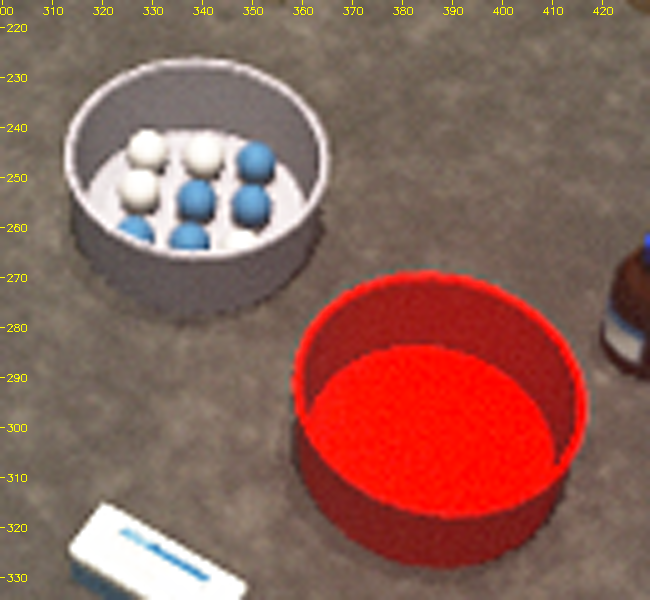

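```bash
cat > fit.py <<'E'
from h import *
from scipy.optimize import least_squares
n=np.array([-.866,0,.5]);up=np.array([.5,0,.866]);Y=np.array([0,1,0.]);root=np.array([0,0,.1651])
slot=root+n*.0025; grip=slot+up*.051
# image left of face in side view = stand +-y
P={'f+':root+up*.012+Y*.0425,'f-':root+up*.012-Y*.0425,'head':root+n*.012,'tip':slot-up*.131,
 'gtop':grip+up*.028,'b+':root+up*.012-n*.01+Y*.0425,'b-':root+up*.012-n*.01-Y*.0425,'kp':slot-up*.042}
obs=[('top','f-',231,211.5),('top','f+',231,241.3),('top','b-',227.2,211),('top','b+',227.2,241.5),('top','head',235,226.2),('top','tip',262,229.7),('top','gtop',213,223.5),
('side','head',263.5,152.8),('side','tip',276.5,193),('side','gtop',253.7,128),('side','f+',249,154.5),('side','f-',271.5,145.5)]
sgn=1
def tf(p,L):
    c,s=np.cos(p[2]),np.sin(p[2]);return np.array([c*L[0]-s*L[1]+p[0],s*L[0]+c*L[1]+p[1],L[2]])
def res(p):
    r=[]
    for cam,k,u,v in obs:
        k2=k
        if p[-1]<0: pass
        r+=list((proj(cam,tf(p,P[k2]))[0]-(u,v)))
    return np.array(r)
if __name__=="__main__":
    x0=atz("top",235,226,.165)
    for sw in(0,1):
        if sw: obs=[(c,k.translate(str.maketrans('+-','-+')),u,v) for c,k,u,v in obs]
        best=least_squares(res,[x0[0],x0[1],1.57])
        print(sw,best.x,np.degrees(best.x[2]),best.cost)
        for o,r in zip(obs,res(best.x).reshape(-1,2)):print(o[:2],r.round(2))
    # pan
    o=atz("top",358.4,221.5,.058);print("pan",o, atz("top",334.5,221,.058),atz("top",382.3,221,.058),atz("top",358,197.5,.058),atz("top",358,245.5,.058))
    th=np.linspace(0,6.28,200);
    q=proj("side",np.c_[o[0]+.072*np.cos(th),o[1]+.072*np.sin(th),0*th+.058]);print(q.min(0),q.max(0),"obs 312.5,226 / 365.5,255.5")
    q=proj("top",np.c_[o[0]+.072*np.cos(th),o[1]+.072*np.sin(th),0*th+.058]);print(q.min(0),q.max(0))
    print(proj("top",[robot.get_obs()['tcp_pos']]))
E
python3 fit.py
```

```text
0 [0.49429457 0.19858176 1.5905294 ] 91.13062209621155 7.614573755943183
('top', 'f-') [-1.35 -0.18]
('top', 'f+') [-1.46  0.55]
('top', 'b-') [-0.31  0.66]
('top', 'b+') [-0.44  0.58]
('top', 'head') [0.81 0.34]
('top', 'tip') [-0.08  0.88]
('top', 'gtop') [0.44 0.73]
('side', 'head') [0.96 0.64]
('side', 'tip') [ 1.   -0.12]
('side', 'gtop') [0.51 0.5 ]
('side', 'f+') [0.25 0.23]
('side', 'f-') [ 2.02 -0.74]
1 [0.49500746 0.1998483  3.77095565] 216.05984338641593 2016.110815042145
('top', 'f+') [14.14  7.39]
('top', 'f-') [-11.11  -4.26]
('top', 'b+') [20.02 10.61]
('top', 'b-') [-5.15 -1.78]
('top', 'head') [-5.52 -2.8 ]
('top', 'tip') [-35.76 -16.66]
('top', 'gtop') [22.13 11.4 ]
('side', 'head') [ 0.62 -3.21]
('side', 'tip') [ -1.8  -24.11]
('side', 'gtop') [ 1.4  12.87]
('side', 'f-') [-0.02 -5.64]
('side', 'f+') [3.19 8.6 ]
pan [ 0.52067706 -0.15976298  0.058     ] [ 0.52265467 -0.08783959  0.058     ] [ 0.5217326  -0.23173528  0.058     ] [ 0.59400968 -0.15973453  0.058     ] [ 0.44843328 -0.15740071  0.058     ]
[313.54204668 226.52060103] [366.43432786 266.36639824] obs 312.5,226 / 365.5,255.5
[334.48234527 197.93255884] [382.32191952 245.41241908]
[[108.87909854 340.0970993 ]]
```

```bash
cat > t.py <<'E'
from h import *
from fit import tf,slot,up,n,grip,Y
S=np.array([0.4943,0.1986,np.radians(91.13)])
Rs=R.from_euler('z',S[2]).as_matrix()
def cur():
    o=robot.get_obs();q=o['tcp_rot'];return o['tcp_pos'],R.from_quat([q[1],q[2],q[3],q[0]]).as_matrix()
# hung paddle rot
px=Rs@(-n);pz=Rs@up;py=Rs@Y
RT=np.c_[px,-py,-pz]; RT=R.from_matrix(RT).as_matrix()
def hang(off_up=0,off_n=0,off_y=0):
    return tf(S,grip)-pz*robot.grasp_offset+pz*off_up-px*off_n+py*off_y
def delta(p,Rt,base=None):
    p0,R0=base or cur()
    print("dp cm",((p-p0)@R0*100).round(2),"rot deg",np.degrees(R.from_matrix(R0.T@Rt).as_rotvec()).round(2))
E
python3 - <<'E'
from t import *
print(hang(),RT.round(3)); delta(hang(.09),RT)
E
```

```text
[0.49402519 0.21253229 0.1942352 ] [[-0.017  1.     0.01 ]
 [ 0.866  0.02  -0.5  ]
 [-0.5    0.    -0.866]]
dp cm [-37.22 -13.62  -8.43] rot deg [ 17.84 -26.28  66.79]
```

```bash
python3 -m creep '[{"dp":[-4.1,-1.5,-1.5],"rot":[2,-2.9,7.4]},{"dp":[-8.3,-3,-3],"rot":[4,-5.8,14.8]},{"dp":[-12.4,-4.5,-4.5],"rot":[6,-8.8,22.3]},{"dp":[-16.5,-6,-5.5],"rot":[8,-11.7,29.7]},{"dp":[-20.7,-7.6,-6.5],"rot":[10,-14.6,37.1]},{"dp":[-24.8,-9.1,-7],"rot":[12,-17.5,44.5]},{"dp":[-29,-10.6,-7.5],"rot":[13.9,-20.4,51.9]},{"dp":[-33.1,-12.1,-8],"rot":[15.9,-23.4,59.4]},{"dp":[-37.2,-13.6,-8.4],"rot":[17.8,-26.3,66.8]},{"dp":[-37.2,-13.6,-8.4],"rot":[17.8,-26.3,66.8]}]' -1 5
python3 - <<'E'
from t import *
print(robot.get_obs()['q'].round(2),robot.get_obs()['ft_force'])
delta(hang(.09),RT)
s=viewer.capture("side");t=viewer.capture("top")
crop("side",215,60,110,110,5,"a1",s)
crop("top",150,170,130,90,6,"a2",t)
E
```

```text
time_s: 1.35
tcp_pos: [0.4945, 0.2564, 0.2712]
tcp_rot: [0.185, 0.678, 0.688, -0.182]
ft_force: [-0.9, -0.1, 0.2]
width: 0.0929
[ 0.62  0.48  1.35 -0.42  1.62  0.65] [-0.87235798 -0.09429186  0.15195087]
dp cm [ 0.05 -0.14 -0.14] rot deg [-0.09  0.02 -0.21]
```

View pics/a1.png

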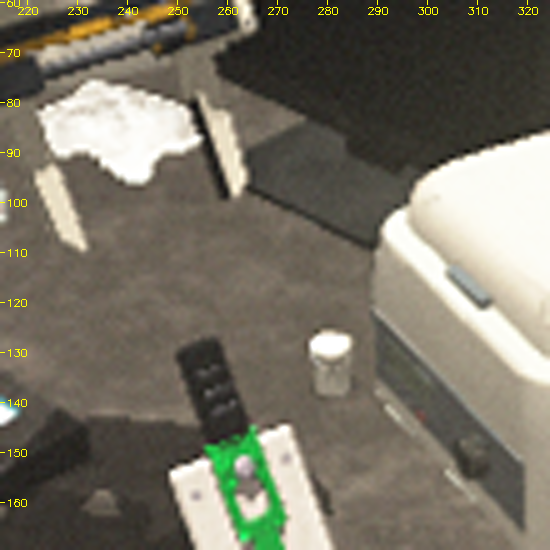

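View pics/a2.png

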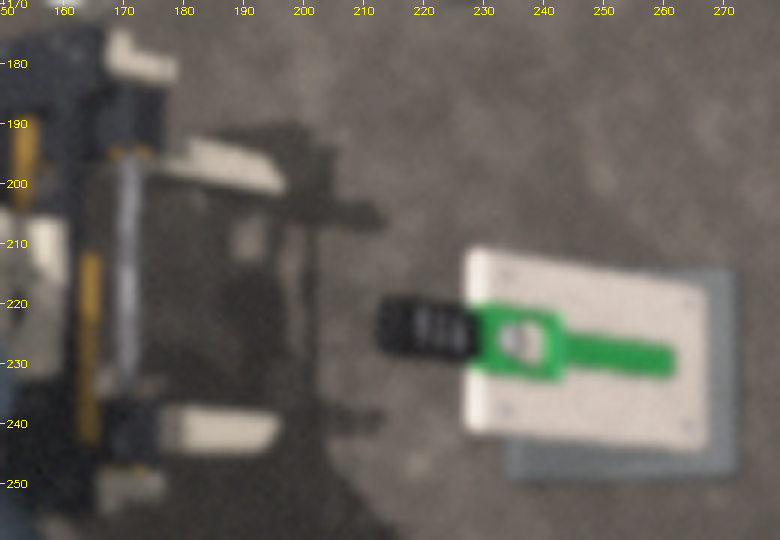

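```bash
python3 - <<'E'
from t import *
p,r=cur()
for n_ in("side","top"):
    print(n_,proj(n_,[p+r[:,1]*.0465*s for s in(-1,0,1)]).round(1), "hung gtop/grip/slot",proj(n_,[hang(.0188+.028),hang(.0188),hang(-.0322),hang(-.182+.0188)]).round(1))
E
```

```text
side [[235.  119.7]
 [249.  114.6]
 [262.6 109.6]] hung gtop/grip/slot [[254.2 128.5]
 [257.4 137.4]
 [263.2 153.4]
 [277.5 192.9]]
top [[201.4 240.8]
 [201.6 222.8]
 [201.8 205. ]] hung gtop/grip/slot [[213.4 224.2]
 [220.7 225.2]
 [233.2 226.8]
 [261.9 230.6]]
```

```bash
python3 - <<'E'
from t import *
s=viewer.capture("side");t=viewer.capture("top")
cv2.imwrite("pics/s1.png",s)
f=lambda i:np.clip(255*(i/255.)**.5,0,255).astype(np.uint8)
crop("side",215,60,60,60,10,"a3",f(s))
crop("top",150,175,80,75,8,"a4",f(t))
E
```

```text
(no output)
```

View pics/a3.png

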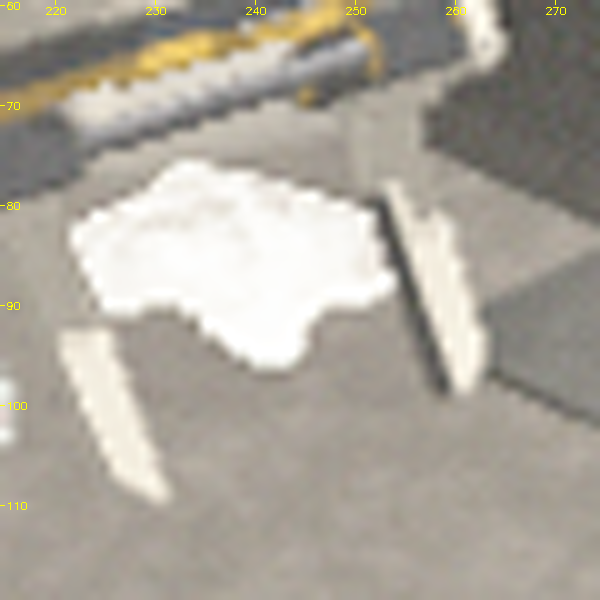

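View pics/a4.png

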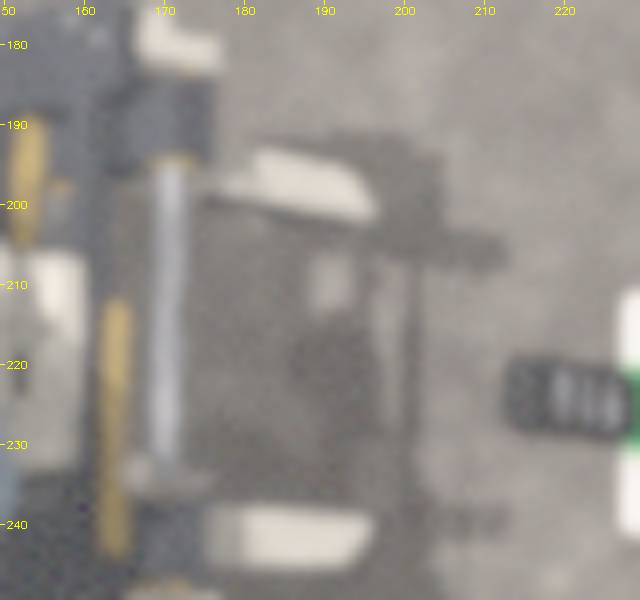

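```bash
python3 - <<'E'
from t import *
p,r=cur();print(p)
for a,b in(((231,109.5),(195.5,238.5)),((258.5,99.5),(197,202))):
    x,e,f=tri(a,b);print(x.round(4),e,f,((x-p)@r*1000).round(1))
E
```

```text
[0.49247178 0.25851016 0.27221896]
[0.4466 0.2657 0.3019] [ 1.18750837 -0.13887637] [-0.55149094  1.25627293] [ -7.7 -45.7 -29.8]
[0.5377 0.2649 0.3042] [ 1.52427823 -0.22278339] [-0.76763605  1.6319346 ] [-11.2  45.4 -30.4]
```

```bash
python3 -m creep '[{"dp":[0,0,0],"rot":[0,0,0]},{"dp":[0,0,0],"rot":[0,0,0]},{"dp":[0,0,0],"rot":[0,0,0]},{"dp":[0,0,0],"rot":[0,0,0]},{"dp":[0,0,0],"rot":[0,0,0]},{"dp":[0,0,0],"rot":[0,0,0]},{"dp":[0,0,0],"rot":[0,0,0]},{"dp":[0,0,0],"rot":[0,0,0]},{"dp":[0,0,0],"rot":[0,0,0]},{"dp":[0,0,0],"rot":[0,0,0]}]' 0 5
python3 - <<'E'
from t import *
f=lambda i:np.clip(255*(i/255.)**.5,0,255).astype(np.uint8)
print(cur()[0])
s=viewer.capture("side");print(cur()[0]);t=viewer.capture("top");print(cur()[0], robot.get_obs()['q'])
crop("side",215,60,60,60,10,"a5",f(s))
crop("top",150,175,80,75,8,"a6",f(t))
E
```

```text
time_s: 2.8
tcp_pos: [0.4931, 0.258, 0.2722]
tcp_rot: [0.185, 0.676, 0.69, -0.18]
ft_force: [-0.7, -0.0, 0.1]
width: 0.0461
[0.49312696 0.25801876 0.27223069]
[0.49315248 0.25799488 0.27225375]
[0.49315387 0.25800428 0.27223443] [ 0.6261551   0.48085995  1.34931604 -0.42371769  1.6226051   0.65181357]
```

View pics/a5.png

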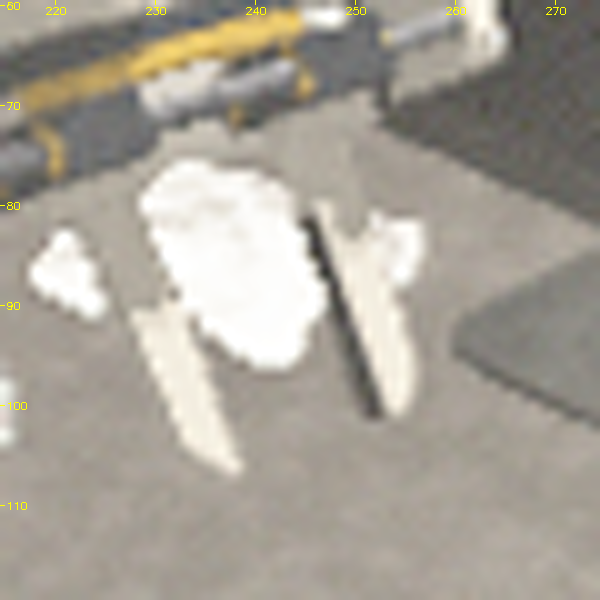

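View pics/a6.png

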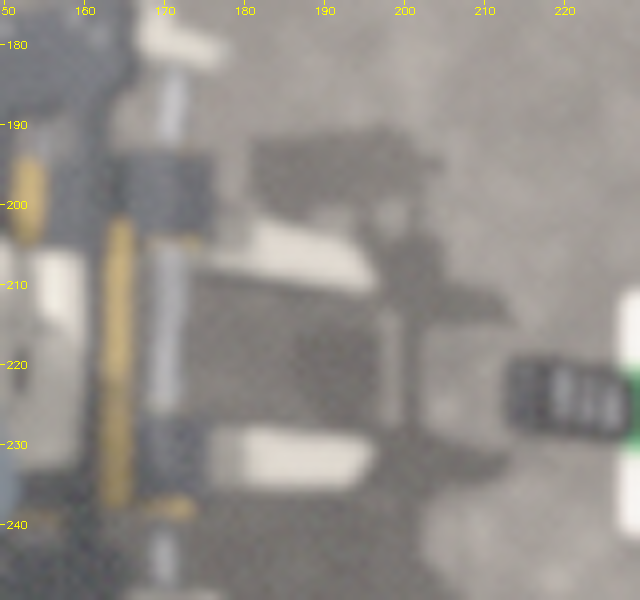

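```bash
python3 - <<'E'
from t import *
f=lambda i:np.clip(255*(i/255.)**.5,0,255).astype(np.uint8)
crop("side",70,50,80,90,7,"a7",f(cv2.imread("pics/side0.png")))
crop("top",70,310,80,70,7,"a8",f(cv2.imread("pics/top0.png")))
p=np.array([.1919,.5150,.1877]);y=np.array([.349,.937,0])
for n_ in("side","top"):
    print(proj(n_,[p+y*.0465*s+[0,0,h] for h in(0,.03,.084) for s in(-1,1) ]).round(1).tolist())
E
```

```text
[[128.4, 140.6], [130.2, 124.7], [125.4, 132.4], [127.4, 116.6], [119.6, 117.1], [122.0, 101.6]]
[[125.0, 346.3], [92.9, 333.9], [120.4, 347.7], [87.5, 335.1], [111.4, 350.5], [77.1, 337.3]]
```

View pics/a7.png

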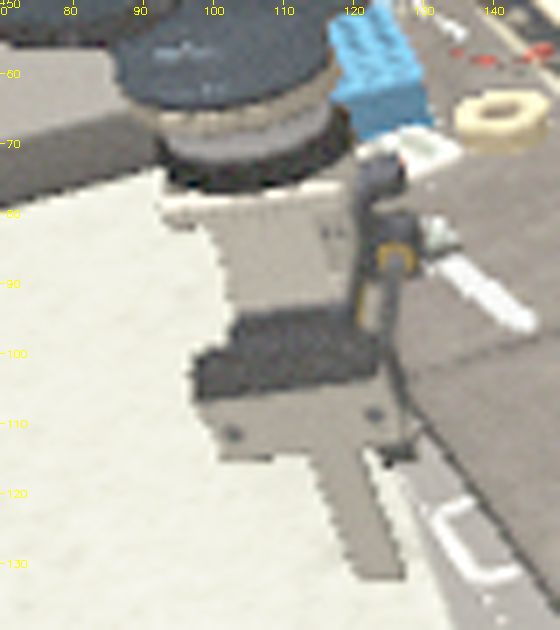

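View pics/a8.png

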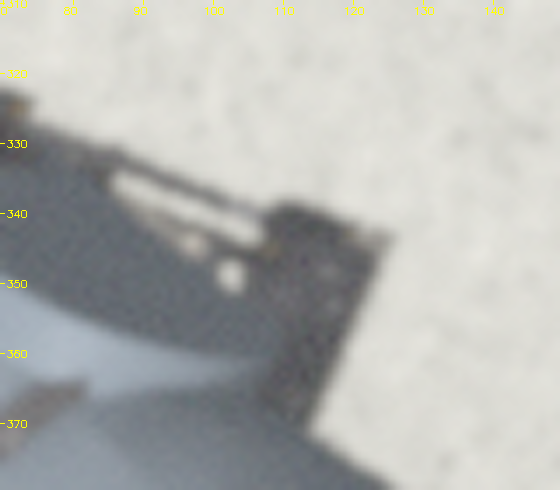

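```bash
python3 - <<'E'
from t import *
delta(hang(.033),RT); delta(hang(),RT)
E
```

```text
dp cm [-0.05 -0.01  5.73] rot deg [ 0.06 -0.07 -0.03]
dp cm [-0.05 -0.01  9.03] rot deg [ 0.06 -0.07 -0.03]
```

```bash
python3 -m creep '[{"dp":[0,0,0.7],"rot":[0,0,0]},{"dp":[0,0,1.4],"rot":[0,0,0]},{"dp":[0,0,2.1],"rot":[0,0,0]},{"dp":[0,0,2.8],"rot":[0,0,0]},{"dp":[0,0,3.5],"rot":[0,0,0]},{"dp":[0,0,4.2],"rot":[0,0,0]},{"dp":[0,0,4.8],"rot":[0,0,0]},{"dp":[0,0,5.4],"rot":[0,0,0]},{"dp":[0,0,5.7],"rot":[0,0,0]},{"dp":[0,0,5.7],"rot":[0,0,0]}]' 0 5
python3 -m creep '[{"dp":[0,0,0],"rot":[0,0,0]},{"dp":[0,0,0],"rot":[0,0,0]},{"dp":[0,0,0],"rot":[0,0,0]},{"dp":[0,0,0],"rot":[0,0,0]},{"dp":[0,0,0],"rot":[0,0,0]},{"dp":[0,0,0],"rot":[0,0,0]},{"dp":[0,0,0],"rot":[0,0,0]},{"dp":[0,0,0],"rot":[0,0,0]},{"dp":[0,0,0],"rot":[0,0,0]},{"dp":[0,0,0],"rot":[0,0,0]}]' 0.5 3
python3 - <<'E'
from t import *
f=lambda i:np.clip(255*(i/255.)**.5,0,255).astype(np.uint8)
s=viewer.capture("side");t=viewer.capture("top")
crop("side",215,85,70,90,7,"b1",f(s))
crop("top",170,185,110,75,7,"b2",f(t))
E
```

```text
time_s: 4.15
tcp_pos: [0.4937, 0.2295, 0.2227]
tcp_rot: [0.185, 0.676, 0.69, -0.181]
ft_force: [0.1, -0.5, 0.9]
width: 0.0466
time_s: 5.4
tcp_pos: [0.4938, 0.2296, 0.2229]
tcp_rot: [0.185, 0.676, 0.69, -0.18]
ft_force: [-0.1, 1.0, -0.1]
width: 0.0233
```

View pics/b1.png

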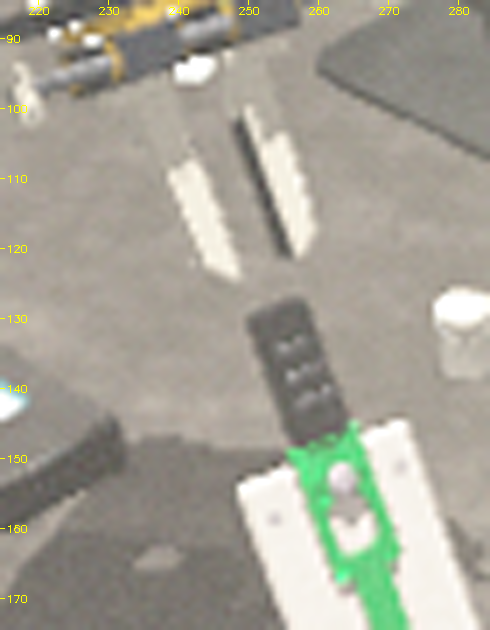

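View pics/b2.png

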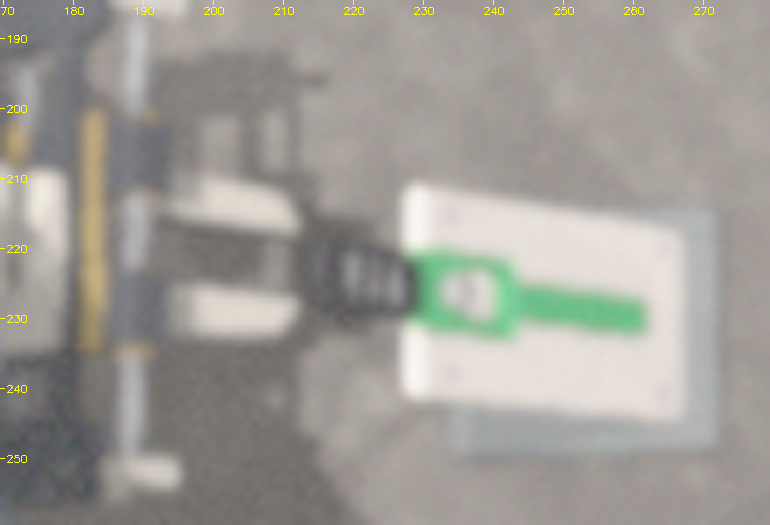

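```bash
python3 -m creep '[{"dp":[0,0,0],"rot":[0,0,0]},{"dp":[0,0,0],"rot":[0,0,0]},{"dp":[0,0,0],"rot":[0,0,0]},{"dp":[0,0,1],"rot":[0,0,0]},{"dp":[0,0,2],"rot":[0,0,0]},{"dp":[0,0,3],"rot":[0,0,0]},{"dp":[0,0,4],"rot":[0,0,0]},{"dp":[0,0,5],"rot":[0,0,0]},{"dp":[0,0,6],"rot":[0,0,0]},{"dp":[0,0,6],"rot":[0,0,0]}]' 0 5
python3 - <<'E'
from t import *
f=lambda i:np.clip(255*(i/255.)**.5,0,255).astype(np.uint8)
s=viewer.capture("side");t=viewer.capture("top")
crop("side",215,85,70,90,7,"b3",f(s))
crop("top",170,185,110,75,7,"b4",f(t))
E
```

```text
time_s: 6.75
tcp_pos: [0.4942, 0.1991, 0.1702]
tcp_rot: [0.185, 0.676, 0.69, -0.181]
ft_force: [0.2, -0.1, 0.1]
width: 0.0465
```

View pics/b3.png

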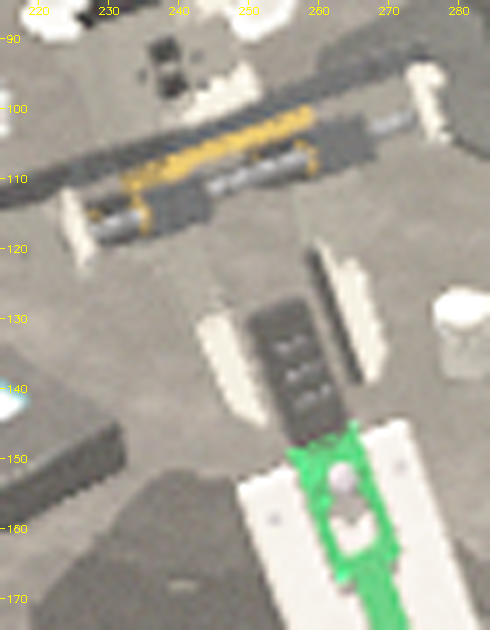

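View pics/b4.png

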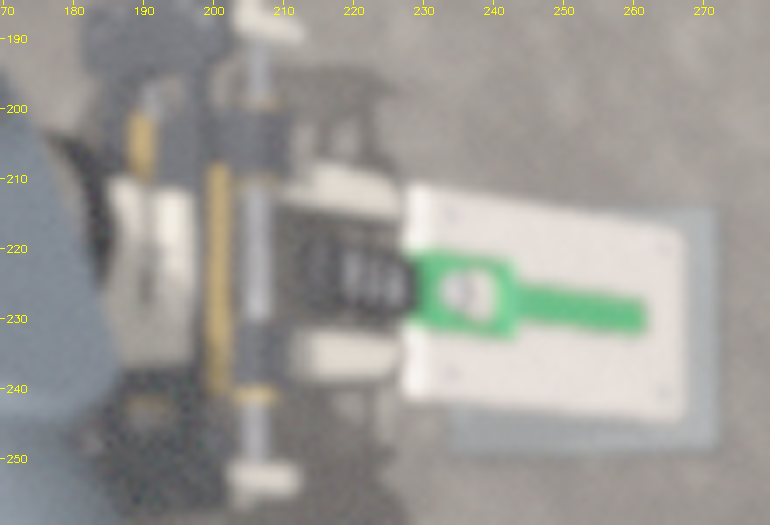

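```bash
python3 -m creep '[{"dp":[0,0,0],"rot":[0,0,0]},{"dp":[0,0,0],"rot":[0,0,0]},{"dp":[0,0,0],"rot":[0,0,0]},{"dp":[0,0,0],"rot":[0,0,0]},{"dp":[0,0,0],"rot":[0,0,0]},{"dp":[0,0,0],"rot":[0,0,0]},{"dp":[0,0,0],"rot":[0,0,0]},{"dp":[0,0,0],"rot":[0,0,0]},{"dp":[0,0,0],"rot":[0,0,0]},{"dp":[0,0,0],"rot":[0,0,0]}]' 1 20
python3 - <<'E'
from t import *
o=robot.get_obs();print(o['tcp_pos'],o['tcp_rot'],o['ft_force'],o['moment'],o['width'])
np.save("grasp.npy",np.r_[o['tcp_pos'],o['tcp_rot']])
f=lambda i:np.clip(255*(i/255.)**.5,0,255).astype(np.uint8)
s=viewer.capture("side");
crop("side",235,105,70,100,6,"b5",f(s))
E
```

```text
time_s: 8.1
tcp_pos: [0.4945, 0.1997, 0.1709]
tcp_rot: [0.185, 0.676, 0.69, -0.18]
ft_force: [0.8, 1.5, 1.0]
width: 0.028
[0.49445066 0.19966183 0.17086755] [ 0.18482144  0.67644809  0.68973231 -0.18035621] [0.81064552 1.54242187 0.99423671] [0.31474427 0.10582272 0.01398056] 0.027976308947008734
```

View pics/b5.png

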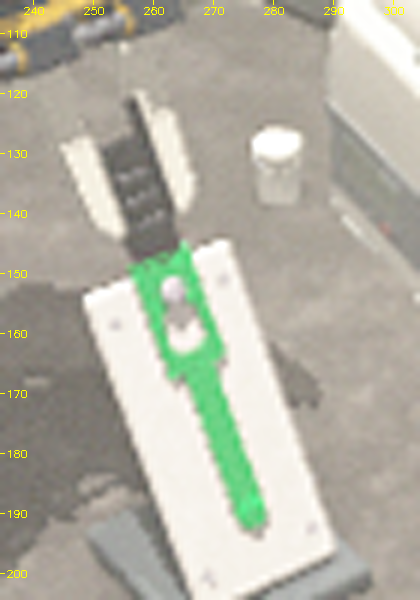

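```bash
python3 -m creep '[{"dp":[0,0,0],"rot":[0,0,0]},{"dp":[0,0,-0.4],"rot":[0,0,0]},{"dp":[0,0,-0.9],"rot":[0,0,0]},{"dp":[0,0,-1.5],"rot":[0,0,0]},{"dp":[0,0,-2],"rot":[0,0,0]},{"dp":[0,0,-2],"rot":[0,0,0]},{"dp":[-0.6,0,-2],"rot":[0,0,0]},{"dp":[-1.3,0,-2],"rot":[0,0,0]},{"dp":[-2,0,-2],"rot":[0,0,0]},{"dp":[-2.5,0,-2],"rot":[0,0,0]}]' 1 60
python3 - <<'E'
from t import *
o=robot.get_obs();print(o['tcp_pos'],o['ft_force'],o['moment'],o['width'])
f=lambda i:np.clip(255*(i/255.)**.5,0,255).astype(np.uint8)
s=viewer.capture("side");t=viewer.capture("top")
crop("side",225,95,80,110,5,"b6",f(s));crop("top",170,185,110,75,7,"b7",f(t))
E
```

```text
time_s: 9.4
tcp_pos: [0.4946, 0.1874, 0.201]
tcp_rot: [0.185, 0.677, 0.69, -0.18]
ft_force: [0.3, 0.5, -1.0]
width: 0.0277
[0.49464954 0.18738203 0.20097552] [ 0.31456053  0.49263943 -0.9719369 ] [0.29508482 0.03058316 0.01537248] 0.02773235256590487
```

View pics/b6.png

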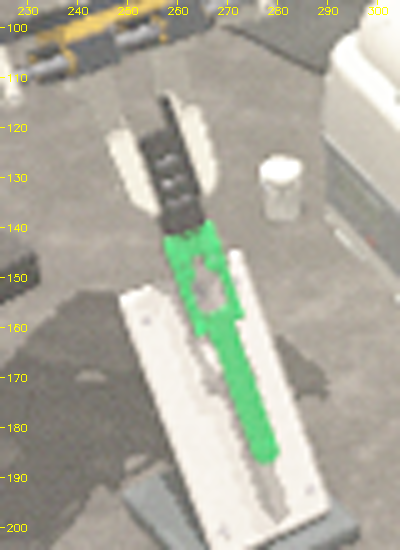

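View pics/b7.png

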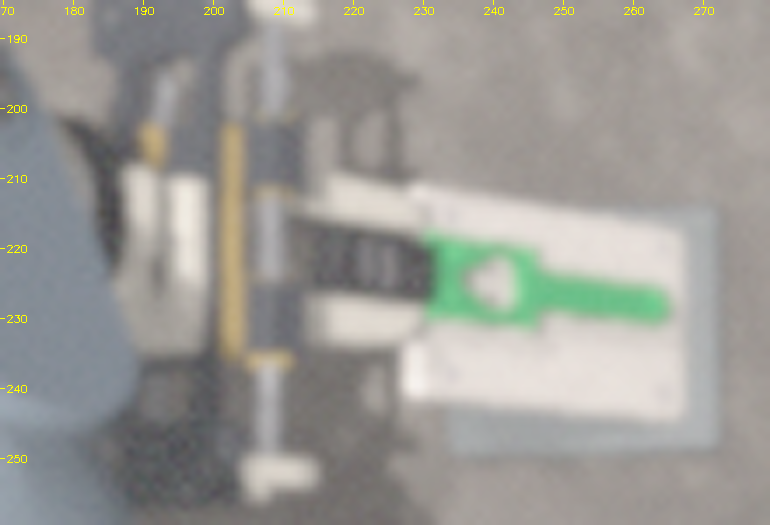

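```bash
python3 - <<'E'
from t import *
p,r=cur()
x,e,f=tri((277.7,188),(265.5,228.2));print(x,e,f,((x-p)@r*1000).round(1))
t=p+r[:,2]*.136
print(t,proj("side",t),proj("top",t))
# transport: pan near side
pan=np.array([.5207,-.1598])
Rv=np.c_[[0,-1,0],[1,0,0],[0,0,-1]]
Rv=np.c_[np.array([0,1.,0]),np.array([1.,0,0]),np.array([0,0,-1.])];print(np.linalg.det(Rv))
tipz=.14
delta(np.r_[pan+[-.031,0],tipz+.136],Rv)
E
```

```text
[0.49581438 0.11814383 0.08286403] [ 1.25795615 -0.20927924] [-0.55207483  1.19902556] [ -1.1  -0.4 137. ]
[0.4961893  0.11964731 0.0831669 ] [[278.80257721 187.40659916]] [[264.42752566 229.26465314]]
1.0
dp cm [-33.82  -1.16  10.82] rot deg [ 0.37 29.93  1.06]
```

```bash
python3 -m creep '[{"dp":[-2.5,-0.1,0],"rot":[0,0,0]},{"dp":[-6,-0.2,1],"rot":[0,1,0]},{"dp":[-10.5,-0.3,2.5],"rot":[0,4,0]},{"dp":[-15,-0.5,4],"rot":[0,8.5,0.3]},{"dp":[-19.5,-0.7,5.5],"rot":[0.1,13,0.5]},{"dp":[-24,-0.8,7],"rot":[0.2,17.5,0.6]},{"dp":[-28,-1,8.5],"rot":[0.3,22,0.8]},{"dp":[-31.5,-1.1,10],"rot":[0.4,26.5,0.9]},{"dp":[-33.8,-1.2,10.8],"rot":[0.4,29.9,1.1]},{"dp":[-33.8,-1.2,10.8],"rot":[0.4,29.9,1.1]}]' 1 60
python3 - <<'E'
from t import *
o=robot.get_obs();print(o['tcp_pos'],o['ft_force'],o['moment'],o['width'],o['q'].round(2))
Rv=np.c_[np.array([0,1.,0]),np.array([1.,0,0]),np.array([0,0,-1.])]
p,r=cur();print(np.degrees(R.from_matrix(r.T@Rv).as_rotvec()))
f=lambda i:np.clip(255*(i/255.)**.5,0,255).astype(np.uint8)
s=viewer.capture("side");t=viewer.capture("top")
t_=p+r[:,2]*.136
print(proj("side",t_),proj("top",t_))
crop("side",290,130,110,150,4,"d1",f(s));crop("top",310,180,100,80,7,"d2",f(t))
E
```

```text
time_s: 10.75
tcp_pos: [0.4886, -0.1617, 0.2764]
tcp_rot: [0.0, 0.708, 0.706, -0.0]
ft_force: [-0.3, -0.3, 0.0]
width: 0.0275
[ 0.48862305 -0.16168845  0.27635467] [-0.30076218 -0.34298738  0.01397946] [-0.00243447  0.02590584 -0.02869281] 0.02751769019706065 [-0.41  0.21  1.62 -0.    1.31 -0.41]
[ 0.0041221   0.07577212 -0.2256761 ]
[[331.11219625 230.16242981]] [[361.17431101 229.06349338]]
```

View pics/d1.png

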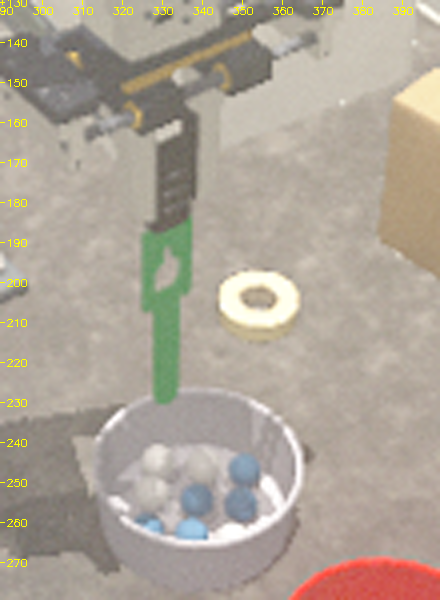

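View pics/d2.png

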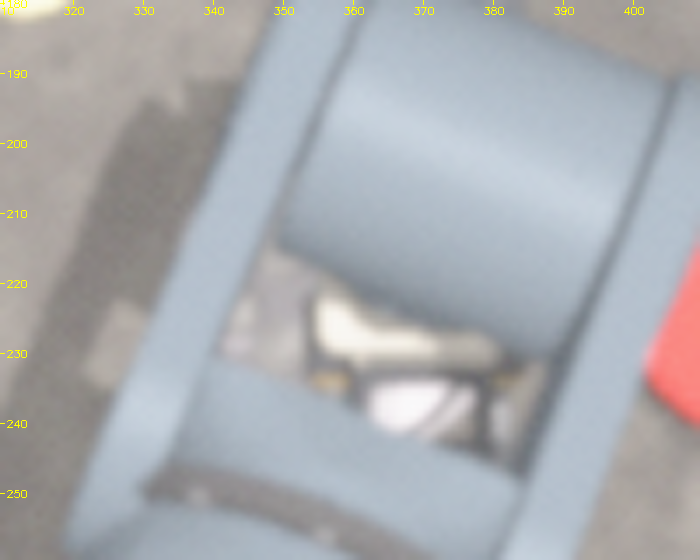

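```bash
python3 - <<'E'
from t import *
pan=np.array([.5207,-.1598])
for u,v in((356,208.5),(363.7,215.5),(349.7,215.5),(357.5,222.7),(342.7,223.2),(371.5,223),(349.7,230),(365,229.7),(358,237)):
    print(((atz("top",u,v,.018)[:2]-pan)*1000).round(1))
E
```

```text
[45.7  4.2]
[ 23.6 -19.3]
[23.9 24. ]
[1.3 0.2]
[ 0. 46.]
[  0.1 -43. ]
[-21.2  24.7]
[-20.6 -22.5]
[-43.   -0.6]
```

```bash
python3 - <<'E'
from t import *
Rv=np.c_[np.array([0,1.,0]),np.array([1.,0,0]),np.array([0,0,-1.])]
delta(np.array([.498,-.159,.04+.1365]),Rv)
E
```

```text
dp cm [0.05 0.93 9.94] rot deg [-0.04  0.08 -0.07]
```

```bash
python3 -m creep '[{"dp":[0,0.4,0.5],"rot":[0,0,0]},{"dp":[0,0.9,1.5],"rot":[0,0,0]},{"dp":[0,0.9,3],"rot":[0,0,0]},{"dp":[0,0.9,4.5],"rot":[0,0,0]},{"dp":[0,0.9,6],"rot":[0,0,0]},{"dp":[0,0.9,7.5],"rot":[0,0,0]},{"dp":[0,0.9,8.7],"rot":[0,0,0]},{"dp":[0,0.9,9.5],"rot":[0,0,0]},{"dp":[0,0.9,9.9],"rot":[0,0,0]},{"dp":[0,0.9,9.9],"rot":[0,0,0]}]' 1 60
python3 - <<'E'
from t import *
f=lambda i:np.clip(255*(i/255.)**.5,0,255).astype(np.uint8)
s=viewer.capture("side")
p,r=cur();print(p)
for l in(.1365,): t_=p+r[:,2]*l; print(proj("side",t_))
crop("side",300,190,80,90,7,"d3",f(s))
E
```

```text
time_s: 12.1
tcp_pos: [0.4984, -0.1591, 0.1767]
tcp_rot: [0.0, 0.707, 0.707, -0.0]
ft_force: [-0.8, 0.3, -1.4]
width: 0.028
[ 0.49849479 -0.15915841  0.17696514]
[[333.17285955 253.25018142]]
```

View pics/d3.png

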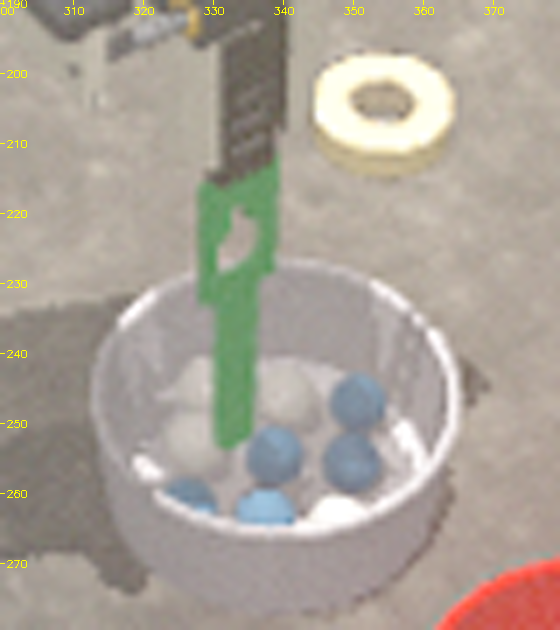

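```bash
python3 -m creep '[{"dp":[0,0,0.5],"rot":[0,0,0]},{"dp":[0,0,1],"rot":[0,0,0]},{"dp":[0,0,1.4],"rot":[0,0,0]},{"dp":[0,0,1.8],"rot":[0,0,0]},{"dp":[0,0,2.2],"rot":[0,0,0]},{"dp":[0,0,2.5],"rot":[0,0,0]},{"dp":[0,0,2.7],"rot":[0,0,0]},{"dp":[0,0,2.9],"rot":[0,0,0]},{"dp":[0,0,2.9],"rot":[0,0,0]},{"dp":[0,0,2.9],"rot":[0,0,0]}]' 1 60
python3 - <<'E'
from t import *
f=lambda i:np.clip(255*(i/255.)**.5,0,255).astype(np.uint8)
s=viewer.capture("side")
o=robot.get_obs();print(o['tcp_pos'],o['ft_force'],o['moment'])
p,r=cur()
for l in(.1365,): t_=p+r[:,2]*l; print(t_,proj("side",t_))
crop("side",300,190,80,90,7,"d4",f(s))
E
```

```text
time_s: 13.4
tcp_pos: [0.4983, -0.1592, 0.1478]
tcp_rot: [0.0, 0.707, 0.707, -0.0]
ft_force: [0.1, 0.1, -0.2]
width: 0.0276
[ 0.49838331 -0.15912877  0.1478337 ] [-0.65690031 -0.005478   -1.30652754] [-6.70357220e-05  7.91818575e-02 -4.44379862e-04]
[ 0.49832394 -0.15922387  0.01133374] [[333.00630193 260.10515359]]
```

View pics/d4.png

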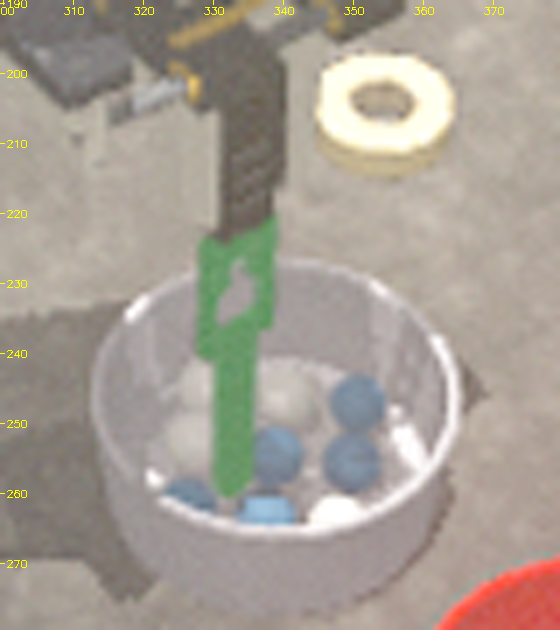

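```bash
python3 - <<'E'
import numpy as np, json
base=np.array([-0.02,-2.08]) # tool x(world y), tool y (world x) rel centre, cm
phi=0;
for c in range(10):
    rows=[]
    for k in range(1,11):
        ph=c*72+k*7.2; r=2.5+min(ph/72,1)*.4
        a=np.radians(ph); rows.append(np.array([r*np.sin(a),-r*np.cos(a)]))
    d=[(x-base).round(2) for x in rows]
    print(c,[x.tolist() for x in d]); base=base+d[-1]
E
```

```text
0 [[0.34, -0.44], [0.66, -0.42], [0.98, -0.36], [1.3, -0.25], [1.61, -0.1], [1.9, 0.08], [2.16, 0.31], [2.4, 0.57], [2.61, 0.86], [2.78, 1.18]]
1 [[0.09, 0.36], [0.13, 0.72], [0.13, 1.08], [0.09, 1.44], [-0.0, 1.8], [-0.14, 2.13], [-0.31, 2.45], [-0.53, 2.75], [-0.77, 3.01], [-1.06, 3.25]]
2 [[-0.3, 0.19], [-0.63, 0.35], [-0.98, 0.46], [-1.34, 0.53], [-1.7, 0.55], [-2.06, 0.53], [-2.42, 0.46], [-2.77, 0.35], [-3.1, 0.19], [-3.4, -0.0]]
3 [[-0.29, -0.24], [-0.53, -0.5], [-0.75, -0.8], [-0.92, -1.12], [-1.06, -1.45], [-1.15, -1.81], [-1.19, -2.17], [-1.19, -2.53], [-1.15, -2.89], [-1.06, -3.25]]
4 [[0.14, -0.33], [0.31, -0.65], [0.53, -0.95], [0.77, -1.21], [1.06, -1.45], [1.36, -1.64], [1.69, -1.8], [2.04, -1.91], [2.4, -1.98], [2.76, -2.0]]
5 [[0.36, 0.02], [0.72, 0.09], [1.07, 0.2], [1.4, 0.36], [1.7, 0.55], [1.99, 0.79], [2.23, 1.05], [2.45, 1.35], [2.62, 1.67], [2.76, 2.0]]
6 [[0.09, 0.36], [0.13, 0.72], [0.13, 1.08], [0.09, 1.44], [-0.0, 1.8], [-0.14, 2.13], [-0.31, 2.45], [-0.53, 2.75], [-0.77, 3.01], [-1.06, 3.25]]
7 [[-0.3, 0.19], [-0.63, 0.35], [-0.98, 0.46], [-1.34, 0.53], [-1.7, 0.55], [-2.06, 0.53], [-2.42, 0.46], [-2.77, 0.35], [-3.1, 0.19], [-3.4, -0.0]]
8 [[-0.29, -0.24], [-0.53, -0.5], [-0.75, -0.8], [-0.92, -1.12], [-1.06, -1.45], [-1.15, -1.81], [-1.19, -2.17], [-1.19, -2.53], [-1.15, -2.89], [-1.06, -3.25]]
9 [[0.14, -0.33], [0.31, -0.65], [0.53, -0.95], [0.77, -1.21], [1.06, -1.45], [1.36, -1.64], [1.69, -1.8], [2.04, -1.91], [2.4, -1.98], [2.76, -2.0]]
```

```bash
python3 -m creep '[{"dp":[0.02,-0.42,0],"rot":[0,0,0]},{"dp":[0.45,-0.43,0],"rot":[0,0,0]},{"dp":[0.9,-0.38,0],"rot":[0,0,0]},{"dp":[1.3,-0.25,0],"rot":[0,0,0]},{"dp":[1.61,-0.1,0],"rot":[0,0,0]},{"dp":[1.9,0.08,0],"rot":[0,0,0]},{"dp":[2.16,0.31,0],"rot":[0,0,0]},{"dp":[2.4,0.57,0],"rot":[0,0,0]},{"dp":[2.61,0.86,0],"rot":[0,0,0]},{"dp":[2.78,1.18,0],"rot":[0,0,0]}]' 1 60
python3 - <<'E'
from t import *
f=lambda i:np.clip(255*(i/255.)**.5,0,255).astype(np.uint8)
s=viewer.capture("side")
o=robot.get_obs();print(o['tcp_pos'],o['ft_force'],o['moment'])
p,r=cur()
t_=p+r[:,2]*.1365; print(t_,proj("side",t_))
crop("side",300,190,80,90,7,"e1",f(s))
E
```

```text
time_s: 14.7
tcp_pos: [0.5104, -0.1312, 0.1477]
tcp_rot: [0.0, 0.707, 0.707, -0.0]
ft_force: [-0.2, -0.1, -0.3]
width: 0.0279
[ 0.51065707 -0.13108161  0.14771308] [-0.04774833  0.46152004 -0.43439393] [-0.02155494  0.06914988  0.0475766 ]
[ 0.51060549 -0.13116417  0.01121312] [[330.65435623 251.89186075]]
```

View pics/e1.png

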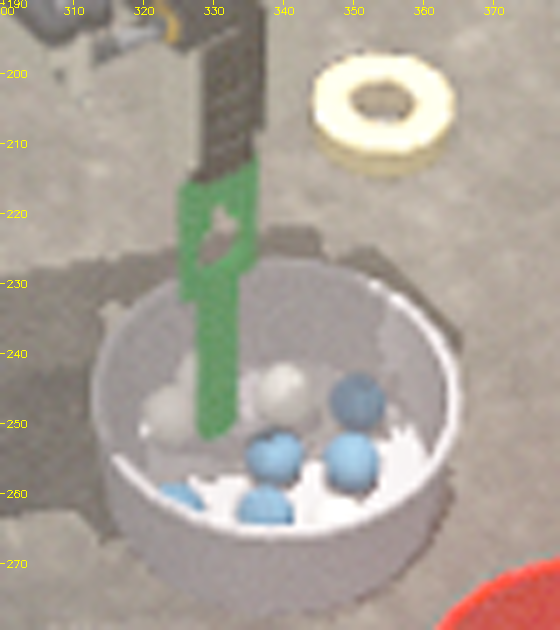

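```bash
python3 -m creep '[{"dp":[0.09,0.36,0],"rot":[0,0,0]},{"dp":[0.13,0.72,0],"rot":[0,0,0]},{"dp":[0.13,1.08,0],"rot":[0,0,0]},{"dp":[0.09,1.44,0],"rot":[0,0,0]},{"dp":[0,1.8,0],"rot":[0,0,0]},{"dp":[-0.14,2.13,0],"rot":[0,0,0]},{"dp":[-0.31,2.45,0],"rot":[0,0,0]},{"dp":[-0.53,2.75,0],"rot":[0,0,0]},{"dp":[-0.77,3.01,0],"rot":[0,0,0]},{"dp":[-1.06,3.25,0],"rot":[0,0,0]}]' 1 60
python3 - <<'E'
from t import *
f=lambda i:np.clip(255*(i/255.)**.5,0,255).astype(np.uint8)
s=viewer.capture("side")
o=robot.get_obs();print(o['tcp_pos'],o['ft_force'],o['moment'])
p,r=cur()
t_=p+r[:,2]*.1365; print(t_,proj("side",t_))
crop("side",300,190,80,90,7,"e2",f(s))
E
```

```text
time_s: 16.0
tcp_pos: [0.5428, -0.1421, 0.1477]
tcp_rot: [0.0, 0.707, 0.707, -0.0]
ft_force: [0.4, 0.1, -0.6]
width: 0.0276
[ 0.5429712  -0.14244729  0.147695  ] [-0.25387468 -0.02844527 -0.30630578] [-0.11524286  0.11398255 -0.00390528]
[ 0.54291273 -0.14255693  0.01119506] [[342.19803454 249.37545755]]
```

View pics/e2.png

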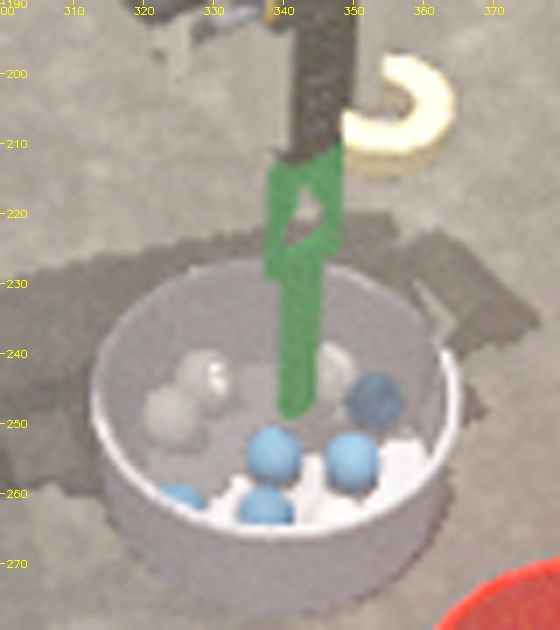

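```bash
python3 -m creep '[{"dp":[-0.3,0.19,0],"rot":[0,0,0]},{"dp":[-0.63,0.35,0],"rot":[0,0,0]},{"dp":[-0.98,0.46,0],"rot":[0,0,0]},{"dp":[-1.34,0.53,0],"rot":[0,0,0]},{"dp":[-1.7,0.55,0],"rot":[0,0,0]},{"dp":[-2.06,0.53,0],"rot":[0,0,0]},{"dp":[-2.42,0.46,0],"rot":[0,0,0]},{"dp":[-2.77,0.35,0],"rot":[0,0,0]},{"dp":[-3.1,0.19,0],"rot":[0,0,0]},{"dp":[-3.4,0,0],"rot":[0,0,0]}]' 1 60
python3 -m creep '[{"dp":[-0.29,-0.24,0],"rot":[0,0,0]},{"dp":[-0.53,-0.5,0],"rot":[0,0,0]},{"dp":[-0.75,-0.8,0],"rot":[0,0,0]},{"dp":[-0.92,-1.12,0],"rot":[0,0,0]},{"dp":[-1.06,-1.45,0],"rot":[0,0,0]},{"dp":[-1.15,-1.81,0],"rot":[0,0,0]},{"dp":[-1.19,-2.17,0],"rot":[0,0,0]},{"dp":[-1.19,-2.53,0],"rot":[0,0,0]},{"dp":[-1.15,-2.89,0],"rot":[0,0,0]},{"dp":[-1.06,-3.25,0],"rot":[0,0,0]}]' 1 60
python3 - <<'E'
from t import *
f=lambda i:np.clip(255*(i/255.)**.5,0,255).astype(np.uint8)
s=viewer.capture("side")
o=robot.get_obs();print(o['tcp_pos'],o['ft_force'],o['moment'])
p,r=cur()
t_=p+r[:,2]*.1365; print(t_,proj("side",t_))
crop("side",300,190,80,90,7,"e3",f(s))
E
```

```text
time_s: 17.3
tcp_pos: [0.5424, -0.1761, 0.1477]
tcp_rot: [-0.0, 0.707, 0.707, -0.0]
ft_force: [-0.0, 0.6, -0.4]
width: 0.0273
time_s: 18.55
tcp_pos: [0.5099, -0.1865, 0.1477]
tcp_rot: [-0.0, 0.707, 0.707, -0.0]
ft_force: [-1.0, 0.9, -1.4]
width: 0.0277
[ 0.50951043 -0.18632407  0.1477273 ] [ 0.41795818 -0.09054248 -0.84083983] [-0.05557417  0.03198641 -0.01906821]
[ 0.50938647 -0.18639266  0.01122737] [[342.08035763 264.58818099]]
```

View pics/e3.png

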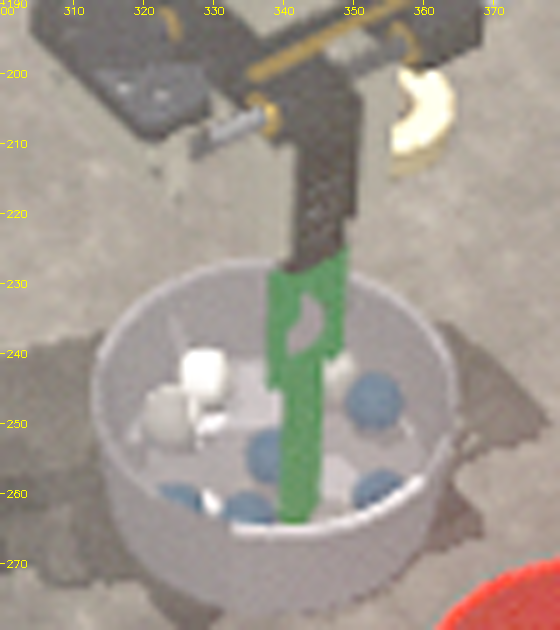

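Pan still in place and beads moving round with the blade; continuing.

```bash
python3 -m creep '[{"dp":[0.14,-0.33,0],"rot":[0,0,0]},{"dp":[0.31,-0.65,0],"rot":[0,0,0]},{"dp":[0.53,-0.95,0],"rot":[0,0,0]},{"dp":[0.77,-1.21,0],"rot":[0,0,0]},{"dp":[1.06,-1.45,0],"rot":[0,0,0]},{"dp":[1.36,-1.64,0],"rot":[0,0,0]},{"dp":[1.69,-1.8,0],"rot":[0,0,0]},{"dp":[2.04,-1.91,0],"rot":[0,0,0]},{"dp":[2.4,-1.98,0],"rot":[0,0,0]},{"dp":[2.76,-2.0,0],"rot":[0,0,0]}]' 1 60
python3 -m creep '[{"dp":[0.36,0.02,0],"rot":[0,0,0]},{"dp":[0.72,0.09,0],"rot":[0,0,0]},{"dp":[1.07,0.2,0],"rot":[0,0,0]},{"dp":[1.4,0.36,0],"rot":[0,0,0]},{"dp":[1.7,0.55,0],"rot":[0,0,0]},{"dp":[1.99,0.79,0],"rot":[0,0,0]},{"dp":[2.23,1.05,0],"rot":[0,0,0]},{"dp":[2.45,1.35,0],"rot":[0,0,0]},{"dp":[2.62,1.67,0],"rot":[0,0,0]},{"dp":[2.76,2.0,0],"rot":[0,0,0]}]' 1 60
python3 - <<'E'
from t import *
f=lambda i:np.clip(255*(i/255.)**.5,0,255).astype(np.uint8)
s=viewer.capture("side")
o=robot.get_obs();print(o['tcp_pos'],o['ft_force'],o['moment'])
p,r=cur()
t_=p+r[:,2]*.1365; print(t_,proj("side",t_))
crop("side",300,190,80,90,7,"e4",f(s))
E
```

```text
time_s: 19.85
tcp_pos: [0.4899, -0.1585, 0.1476]
tcp_rot: [-0.0, 0.707, 0.707, -0.001]
ft_force: [-0.8, -0.1, -1.3]
width: 0.0277
time_s: 21.1
tcp_pos: [0.5104, -0.1312, 0.1477]
tcp_rot: [0.0, 0.707, 0.707, -0.0]
ft_force: [0.1, 0.4, -0.4]
width: 0.0276
[ 0.51064739 -0.13112135  0.14770645] [ 0.12401884  0.16072512 -1.33043663] [-0.04902264  0.06130871 -0.03181929]
[ 0.51058917 -0.13120504  0.01120649] [[330.65815246 251.9049362 ]]
```

View pics/e4.png

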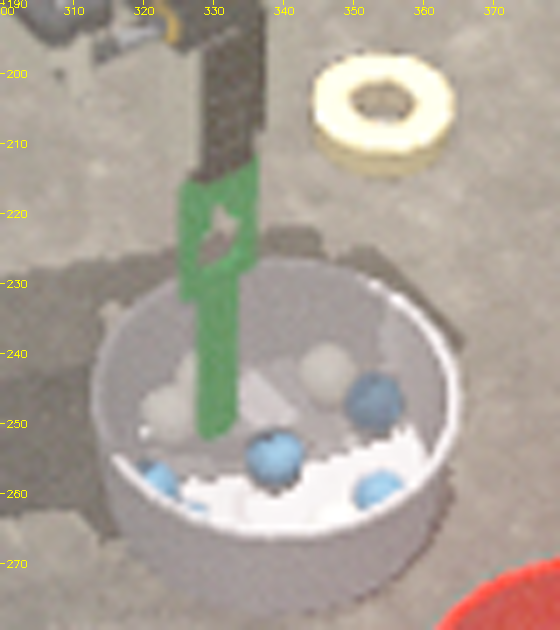

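```bash
python3 -m creep '[{"dp":[0.09,0.36,0],"rot":[0,0,0]},{"dp":[0.13,0.72,0],"rot":[0,0,0]},{"dp":[0.13,1.08,0],"rot":[0,0,0]},{"dp":[0.09,1.44,0],"rot":[0,0,0]},{"dp":[0,1.8,0],"rot":[0,0,0]},{"dp":[-0.14,2.13,0],"rot":[0,0,0]},{"dp":[-0.31,2.45,0],"rot":[0,0,0]},{"dp":[-0.53,2.75,0],"rot":[0,0,0]},{"dp":[-0.77,3.01,0],"rot":[0,0,0]},{"dp":[-1.06,3.25,0],"rot":[0,0,0]}]' 1 60
python3 -m creep '[{"dp":[-0.3,0.19,0],"rot":[0,0,0]},{"dp":[-0.63,0.35,0],"rot":[0,0,0]},{"dp":[-0.98,0.46,0],"rot":[0,0,0]},{"dp":[-1.34,0.53,0],"rot":[0,0,0]},{"dp":[-1.7,0.55,0],"rot":[0,0,0]},{"dp":[-2.06,0.53,0],"rot":[0,0,0]},{"dp":[-2.42,0.46,0],"rot":[0,0,0]},{"dp":[-2.77,0.35,0],"rot":[0,0,0]},{"dp":[-3.1,0.19,0],"rot":[0,0,0]},{"dp":[-3.4,0,0],"rot":[0,0,0]}]' 1 60
python3 -m creep '[{"dp":[-0.29,-0.24,0],"rot":[0,0,0]},{"dp":[-0.53,-0.5,0],"rot":[0,0,0]},{"dp":[-0.75,-0.8,0],"rot":[0,0,0]},{"dp":[-0.92,-1.12,0],"rot":[0,0,0]},{"dp":[-1.06,-1.45,0],"rot":[0,0,0]},{"dp":[-1.15,-1.81,0],"rot":[0,0,0]},{"dp":[-1.19,-2.17,0],"rot":[0,0,0]},{"dp":[-1.19,-2.53,0],"rot":[0,0,0]},{"dp":[-1.15,-2.89,0],"rot":[0,0,0]},{"dp":[-1.06,-3.25,0],"rot":[0,0,0]}]' 1 60
python3 -m creep '[{"dp":[0.14,-0.33,0],"rot":[0,0,0]},{"dp":[0.31,-0.65,0],"rot":[0,0,0]},{"dp":[0.53,-0.95,0],"rot":[0,0,0]},{"dp":[0.77,-1.21,0],"rot":[0,0,0]},{"dp":[1.06,-1.45,0],"rot":[0,0,0]},{"dp":[1.36,-1.64,0],"rot":[0,0,0]},{"dp":[1.69,-1.8,0],"rot":[0,0,0]},{"dp":[2.04,-1.91,0],"rot":[0,0,0]},{"dp":[2.4,-1.98,0],"rot":[0,0,0]},{"dp":[2.76,-2.0,0],"rot":[0,0,0]}]' 1 60
python3 - <<'E'
from t import *
f=lambda i:np.clip(255*(i/255.)**.5,0,255).astype(np.uint8)
s=viewer.capture("side")
o=robot.get_obs();print(o['tcp_pos'],o['ft_force'],o['moment'])
p,r=cur()
t_=p+r[:,2]*.1365; print(t_,proj("side",t_))
crop("side",300,190,80,90,7,"e5",f(s))
E
```

```text
time_s: 22.4
tcp_pos: [0.5427, -0.1421, 0.1476]
tcp_rot: [-0.0, 0.707, 0.707, -0.0]
ft_force: [-0.1, -0.5, -1.2]
width: 0.0276
time_s: 23.65
tcp_pos: [0.5424, -0.1761, 0.1477]
tcp_rot: [-0.0, 0.707, 0.707, -0.0]
ft_force: [0.1, -0.5, -1.0]
width: 0.0279
time_s: 24.9
tcp_pos: [0.5099, -0.1865, 0.1477]
tcp_rot: [0.0, 0.707, 0.707, -0.0]
ft_force: [0.0, -0.9, -0.6]
width: 0.0276
time_s: 26.15
tcp_pos: [0.4901, -0.1587, 0.1477]
tcp_rot: [-0.0, 0.707, 0.707, -0.0]
ft_force: [0.2, -0.3, -0.5]
width: 0.0277
[ 0.490062   -0.15835172  0.14773655] [ 1.16909923  1.15457617 -1.38265779] [-0.05796888  0.0585981   0.0111691 ]
[ 0.48996832 -0.15841868  0.0112366 ] [[330.40209445 261.29748297]]
```

View pics/e5.png

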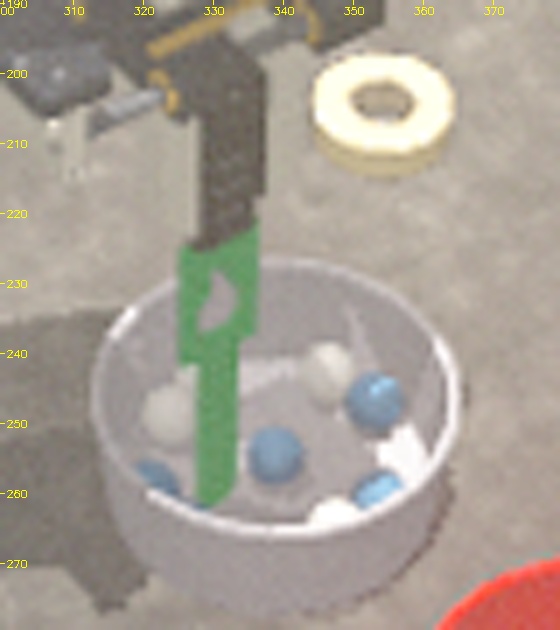

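```bash
python3 -m creep '[{"dp":[0.25,0.01,0],"rot":[0,0,0]},{"dp":[0.5,0.04,0],"rot":[0,0,0]},{"dp":[0.5,0.04,-0.4],"rot":[0,0,0]},{"dp":[0.5,0.04,-1.2],"rot":[0,0,0]},{"dp":[0.5,0.04,-2.5],"rot":[0,0,0]},{"dp":[0.5,0.04,-4.5],"rot":[0,0,0]},{"dp":[0.5,0.04,-7],"rot":[0,0,0]},{"dp":[0.5,0.04,-9.5],"rot":[0,0,0]},{"dp":[0.5,0.04,-12],"rot":[0,0,0]},{"dp":[0.5,0.04,-13],"rot":[0,0,0]}]' 1 60
python3 - <<'E'
from t import *
f=lambda i:np.clip(255*(i/255.)**.5,0,255).astype(np.uint8)
s=viewer.capture("side")
o=robot.get_obs();print(o['tcp_pos'],o['ft_force'],o['moment'])
p,r=cur()
t_=p+r[:,2]*.1365; print(t_,proj("side",t_))
crop("side",300,140,80,130,5,"e6",f(s))
g=np.load("grasp.npy");Rg=R.from_quat(g[[4,5,6,3]]).as_matrix()
np.set_printoptions(suppress=True)
print("G",g)
for ox,oz in((-.05,-.02),(-.025,-.02)): delta(g[:3]+Rg@[ox,0,oz],Rg)
E
```

```text
time_s: 27.45
tcp_pos: [0.491, -0.1541, 0.2797]
tcp_rot: [0.001, 0.707, 0.707, 0.0]
ft_force: [0.8, -0.1, -0.7]
width: 0.0275
[ 0.4911091 -0.154095   0.2800294] [ 0.45292594 -0.45796547  1.37540266] [-0.06634219  0.0474026  -0.02357962]
[ 0.49139297 -0.15434287  0.14352992] [[330.27072961 227.12762777]]
G [ 0.49445066  0.19966183  0.17086755  0.18482144  0.67644809  0.68973231
 -0.18035621]
dp cm [32.05  0.37  6.63] rot deg [ -0.26 -29.82  -1.14]
dp cm [34.22  0.32  7.87] rot deg [ -0.26 -29.82  -1.14]
```

View pics/e6.png

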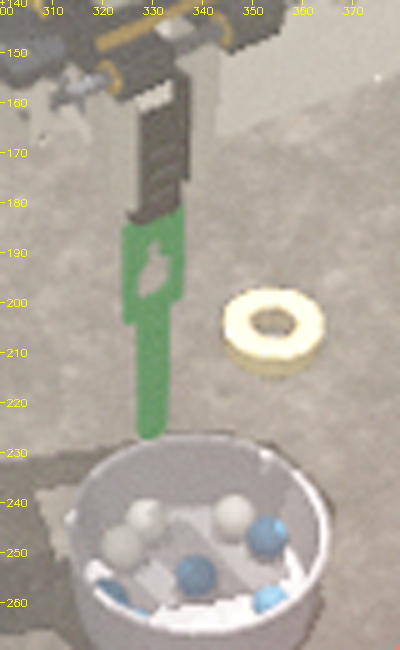

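```bash
python3 -m creep '[{"dp":[2.5,0,0],"rot":[0,-2,0]},{"dp":[6,0.1,0],"rot":[0,-5.5,-0.2]},{"dp":[10,0.1,0],"rot":[0,-9.5,-0.4]},{"dp":[14,0.2,0],"rot":[-0.1,-14,-0.5]},{"dp":[18,0.2,0.5],"rot":[-0.2,-18.5,-0.7]},{"dp":[22,0.3,1.5],"rot":[-0.2,-23,-0.9]},{"dp":[26,0.3,3],"rot":[-0.3,-27,-1]},{"dp":[29.5,0.4,5],"rot":[-0.3,-29.8,-1.1]},{"dp":[32,0.4,6.6],"rot":[-0.3,-29.8,-1.1]},{"dp":[32,0.4,6.6],"rot":[-0.3,-29.8,-1.1]}]' 1 60
python3 - <<'E'
from t import *
f=lambda i:np.clip(255*(i/255.)**.5,0,255).astype(np.uint8)
s=viewer.capture("side");t=viewer.capture("top")
np.set_printoptions(suppress=True)
g=np.load("grasp.npy");Rg=R.from_quat(g[[4,5,6,3]]).as_matrix()
for ox,oz in((-.05,-.02),(-.02,-.02),(0,-.02)): delta(g[:3]+Rg@[ox,0,oz],Rg)
p,r=cur();t_=p+r[:,2]*.1365; print(t_,proj("side",t_),proj("top",t_))
crop("side",225,95,100,120,5,"g1",f(s));crop("top",170,185,110,75,7,"g2",f(t))
E
```

```text
time_s: 28.75
tcp_pos: [0.4939, 0.167, 0.2097]
tcp_rot: [0.183, 0.675, 0.691, -0.182]
ft_force: [-0.5, 0.3, -0.6]
width: 0.0275
dp cm [-0.02  0.04 -0.17] rot deg [-0.12 -0.08  0.05]
dp cm [ 2.98  0.05 -0.17] rot deg [-0.12 -0.08  0.05]
dp cm [ 4.98  0.05 -0.17] rot deg [-0.12 -0.08  0.05]
[0.49583401 0.09764305 0.09316856] [[282.22047024 188.83722182]] [[271.51048622 228.96194339]]
```

View pics/g1.png

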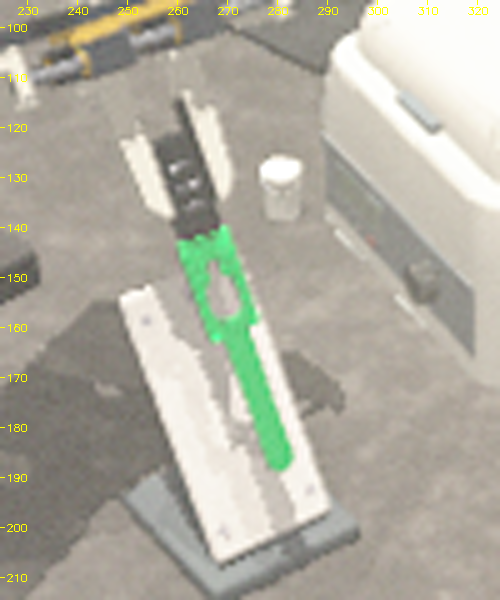

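View pics/g2.png

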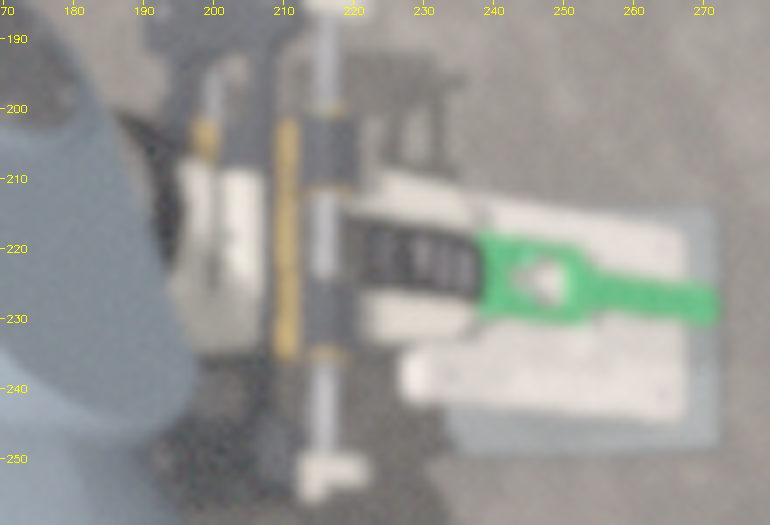

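```bash
python3 -m creep '[{"dp":[0.5,0.05,-0.15],"rot":[-0.1,-0.1,0]},{"dp":[1,0.05,-0.15],"rot":[-0.1,-0.1,0]},{"dp":[1.5,0.05,-0.15],"rot":[-0.1,-0.1,0]},{"dp":[2,0.05,-0.15],"rot":[-0.1,-0.1,0]},{"dp":[2.5,0.05,-0.15],"rot":[-0.1,-0.1,0]},{"dp":[2.8,0.05,-0.15],"rot":[-0.1,-0.1,0]},{"dp":[3,0.05,-0.15],"rot":[-0.1,-0.1,0]},{"dp":[3,0.05,-0.15],"rot":[-0.1,-0.1,0]},{"dp":[3,0.05,-0.15],"rot":[-0.1,-0.1,0]},{"dp":[3,0.05,-0.15],"rot":[-0.1,-0.1,0]}]' 1 60
python3 - <<'E'
from t import *
f=lambda i:np.clip(255*(i/255.)**.5,0,255).astype(np.uint8)
s=viewer.capture("side");t=viewer.capture("top")
np.set_printoptions(suppress=True)
g=np.load("grasp.npy");Rg=R.from_quat(g[[4,5,6,3]]).as_matrix()
for ox,oz in((-.02,-.02),(0,-.02)): delta(g[:3]+Rg@[ox,0,oz],Rg)
p,r=cur();t_=p+r[:,2]*.1365; print(t_,proj("side",t_),proj("top",t_))
crop("side",240,110,60,90,7,"g3",f(s));crop("top",190,195,90,60,8,"g4",f(t))
E
```

```text
time_s: 30.1
tcp_pos: [0.4947, 0.1928, 0.198]
tcp_rot: [0.185, 0.676, 0.69, -0.18]
ft_force: [0.4, 0.4, -0.9]
width: 0.0275
dp cm [-0.06 -0.01  0.01] rot deg [0.   0.   0.03]
dp cm [ 1.94 -0.01  0.01] rot deg [0.   0.   0.03]
[0.49615582 0.12475342 0.07966353] [[278.02075823 187.38663487]] [[262.84779698 229.41721104]]
```

View pics/g3.png

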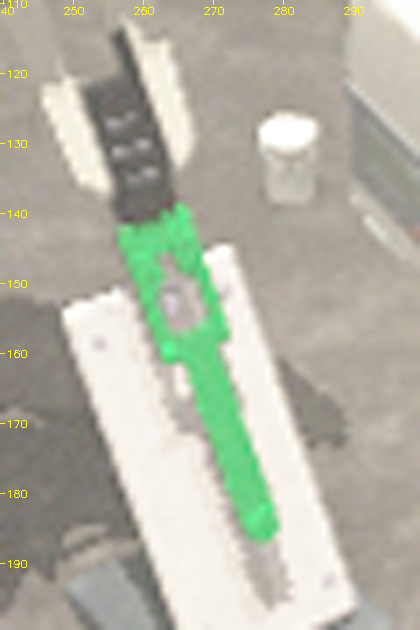

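View pics/g4.png

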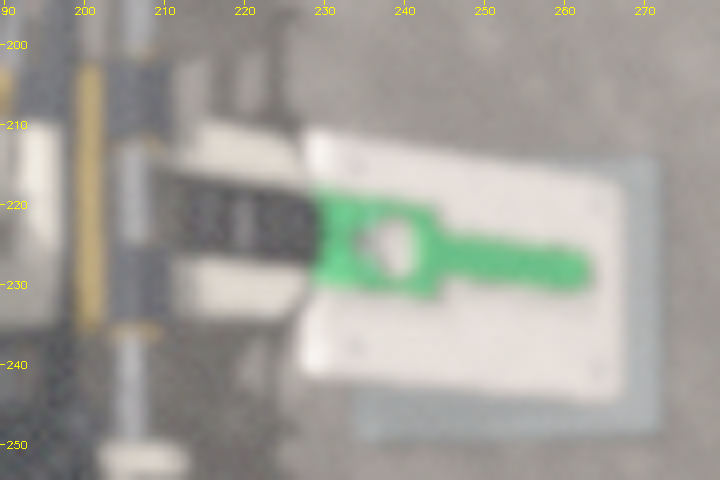

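```bash
python3 -m creep '[{"dp":[0.3,0,0],"rot":[0,0,0]},{"dp":[0.6,0,0],"rot":[0,0,0]},{"dp":[0.9,0,0],"rot":[0,0,0]},{"dp":[1.2,0,0],"rot":[0,0,0]},{"dp":[1.45,0,0],"rot":[0,0,0]},{"dp":[1.65,0,0],"rot":[0,0,0]},{"dp":[1.8,0,0],"rot":[0,0,0]},{"dp":[1.9,0,0],"rot":[0,0,0]},{"dp":[1.9,0,0],"rot":[0,0,0]},{"dp":[1.9,0,0],"rot":[0,0,0]}]' 1 60
python3 - <<'E'
from t import *
f=lambda i:np.clip(255*(i/255.)**.5,0,255).astype(np.uint8)
s=viewer.capture("side");t=viewer.capture("top")
np.set_printoptions(suppress=True)
o=robot.get_obs();print(o['ft_force'],o['moment'])
g=np.load("grasp.npy");Rg=R.from_quat(g[[4,5,6,3]]).as_matrix()
for ox,oz in((0,-.02),(0,0)): delta(g[:3]+Rg@[ox,0,oz],Rg)
crop("side",240,110,60,90,7,"g5",f(s));crop("top",190,195,90,60,8,"g6",f(t))
E
```

```text
time_s: 31.45
tcp_pos: [0.4943, 0.2093, 0.1885]
tcp_rot: [0.185, 0.676, 0.69, -0.18]
ft_force: [0.7, -1.1, -0.2]
width: 0.0276
[-0.59189852 -0.00928053 -0.61788175] [ 0.28438188  0.05704229 -0.05451482]
dp cm [ 0.04 -0.01  0.01] rot deg [0.   0.   0.02]
dp cm [ 0.04 -0.01  2.01] rot deg [0.   0.   0.02]
```

View pics/g5.png

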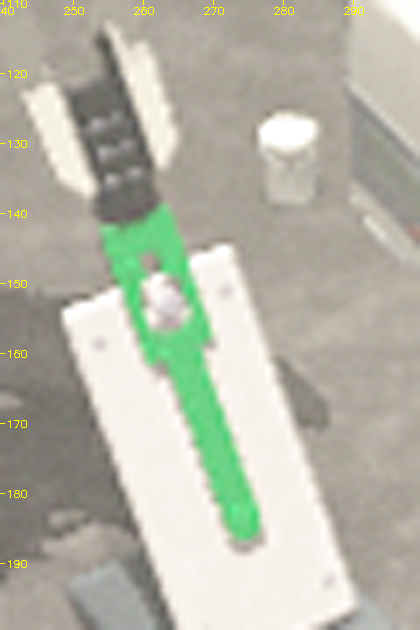

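View pics/g6.png

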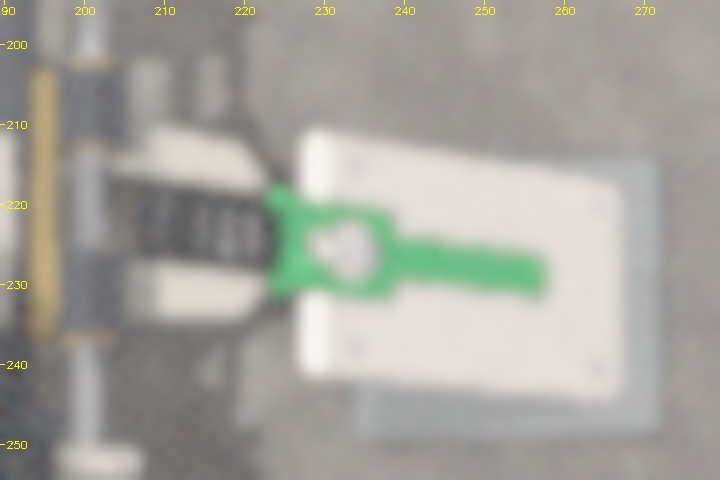

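```bash
python3 -m creep '[{"dp":[0,0,0.25],"rot":[0,0,0]},{"dp":[0,0,0.5],"rot":[0,0,0]},{"dp":[0,0,0.8],"rot":[0,0,0]},{"dp":[0,0,1.1],"rot":[0,0,0]},{"dp":[0,0,1.4],"rot":[0,0,0]},{"dp":[0,0,1.65],"rot":[0,0,0]},{"dp":[0,0,1.85],"rot":[0,0,0]},{"dp":[0,0,2.0],"rot":[0,0,0]},{"dp":[0,0,2.05],"rot":[0,0,0]},{"dp":[0,0,2.05],"rot":[0,0,0]}]' 1 60
python3 - <<'E'
from t import *
f=lambda i:np.clip(255*(i/255.)**.5,0,255).astype(np.uint8)
s=viewer.capture("side");t=viewer.capture("top")
np.set_printoptions(suppress=True)
o=robot.get_obs();print(o['ft_force'],o['moment'])
g=np.load("grasp.npy");Rg=R.from_quat(g[[4,5,6,3]]).as_matrix()
delta(g[:3],Rg)
crop("side",240,110,60,90,7,"g7",f(s));crop("top",190,195,90,60,8,"g8",f(t))
E
```

```text
time_s: 32.8
tcp_pos: [0.4946, 0.1993, 0.171]
tcp_rot: [0.185, 0.676, 0.69, -0.18]
ft_force: [-1.0, 1.9, 3.1]
width: 0.0279
[-0.94309985  1.75609697  3.5666945 ] [ 0.23340963  0.3667969  -0.13273446]
dp cm [ 0.03 -0.01 -0.01] rot deg [ 0.02 -0.01  0.02]
```

View pics/g7.png

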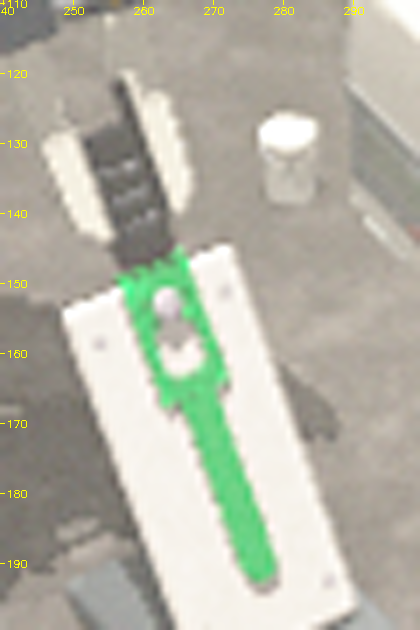

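View pics/g8.png

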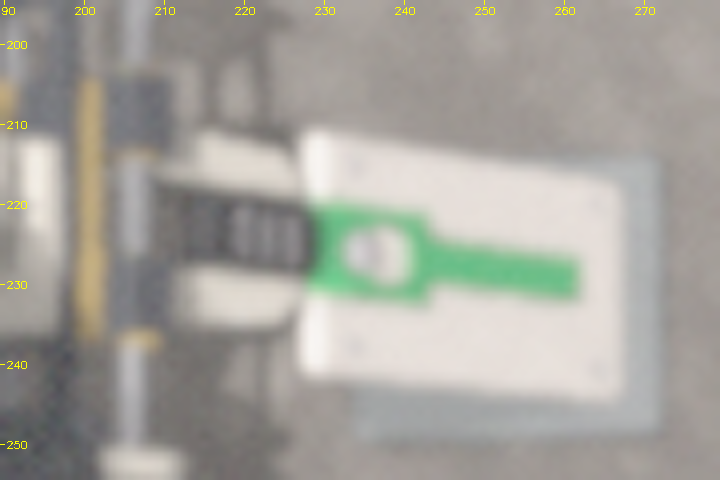

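```bash
python3 -m creep '[{"dp":[0,0,0],"rot":[0,0,0]},{"dp":[0,0,0],"rot":[0,0,0]},{"dp":[0,0,0],"rot":[0,0,0]},{"dp":[0,0,0],"rot":[0,0,0]},{"dp":[0,0,0],"rot":[0,0,0]},{"dp":[0,0,0],"rot":[0,0,0]},{"dp":[0,0,0],"rot":[0,0,0]},{"dp":[0,0,0],"rot":[0,0,0]},{"dp":[0,0,0],"rot":[0,0,0]},{"dp":[0,0,0],"rot":[0,0,0]}]' 0 20
python3 -m creep '[{"dp":[0,0,-0.8],"rot":[0,0,0]},{"dp":[0,0,-1.8],"rot":[0,0,0]},{"dp":[0,0,-3],"rot":[0,0,0]},{"dp":[0,0,-4.5],"rot":[0,0,0]},{"dp":[0,0,-6],"rot":[0,0,0]},{"dp":[0,0,-8],"rot":[0,0,0]},{"dp":[0,0,-10],"rot":[0,0,0]},{"dp":[0,0,-12],"rot":[0,0,0]},{"dp":[0,0,-14],"rot":[0,0,0]},{"dp":[0,0,-15],"rot":[0,0,0]}]' 0 20
python3 - <<'E'
from t import *
f=lambda i:np.clip(255*(i/255.)**.5,0,255).astype(np.uint8)
s=viewer.capture("side");t=viewer.capture("top")
cv2.imwrite("pics/sf.png",s)
crop("side",240,110,60,90,7,"k1",f(s));crop("top",190,185,260,75,3,"k2",f(t))
crop("side",300,215,80,70,7,"k3",f(s))
E
```

```text
time_s: 34.15
tcp_pos: [0.4946, 0.1991, 0.1707]
tcp_rot: [0.185, 0.676, 0.69, -0.18]
ft_force: [-0.1, -0.0, 0.2]
width: 0.0468
time_s: 35.4
tcp_pos: [0.493, 0.2748, 0.3019]
tcp_rot: [0.185, 0.676, 0.69, -0.18]
ft_force: [0.3, 0.2, -1.6]
width: 0.0466
```

View pics/k1.png

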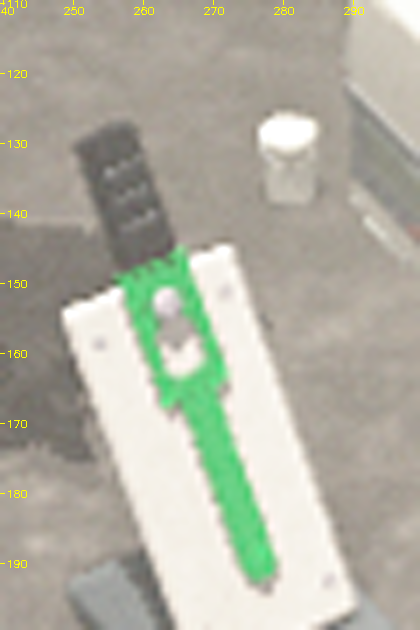

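View pics/k2.png

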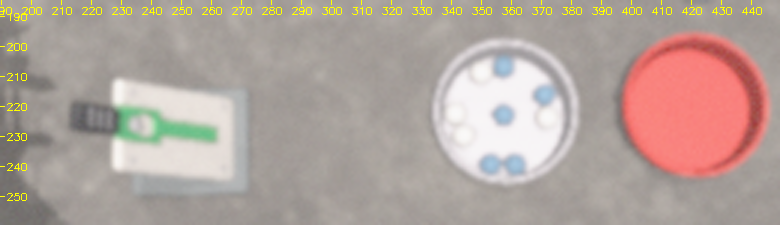

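View pics/k3.png

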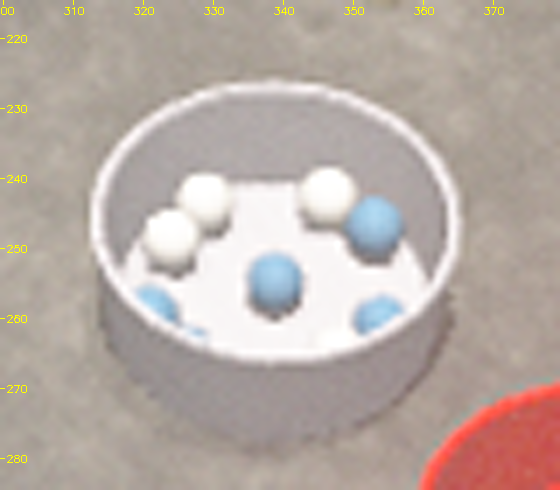

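```bash
python3 - <<'E'
from plant import robot
print(robot.job_done(), robot.get_obs()['time_s'])
E
```

```text
the job is handed in; nothing more can be done
the job is handed in; nothing more can be done
```

I unhooked the paddle and stirred the beads two full clockwise turns, starting and ending at the near side. I then hung it back on the same stud, let go, backed off 15 cm and handed in. The robot's clock read about 35.5 s, against the 69 s limit.

**Stirring:** The radius was about 25 mm at the start and 29 mm for the rest, with the tip about 5 mm above the pan floor by calculation. I ran about 10° past the near point before lifting out. The measured wrist force stayed under about 2 N at each check during stirring.

**Last checks:**
- The paddle hangs where it hung at the start, with the stud's head over the slot end. The gripper's seated position was within 0.5 mm of where I first grasped it.
- All nine beads are in the pan, and the pan's rim shows no visible shift.
- My path and the forces read gave no sign of contact with the bottle, tape roll, carton or red pan. I did not compare their positions closely at the end.

**Disagreements:**
- The real fingertips end about 30 mm short of the reported TCP. I confirmed this in the pictures and with a test close that missed the grip, then worked from the real fingertips.
- The two cameras and the arm disagreed by about 1 pixel (2–3 mm), which I averaged.

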